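# Fetch a pinned pipe cap from under the rack with the reacher

## Robot

A 6-joint arm with a two-finger parallel gripper is mounted at the origin on the work surface. World frame = base frame: x ahead of the robot, y to its left, z up, the work surface at z = 0. Lengths are in mm, angles in rad, forces in N, time in s.
With the tool pointing down it reaches from about 375 to 750 mm from the base axis. Payload 9 kg.
Tool frame: the origin (TCP) lies midway between the tips of the shut fingers; the grasp point (between the pads) lies 19 mm behind it; y points along the fingers, z is the direction in which the jaws open and shut, and the axes are right-handed (so a half turn about y gives the same grasp; the last joint's range is limited). The gripper opens to 85 mm and grips with 20 to 120 N. Pads are 22 mm wide; open, the fingers measure 114 mm over their backs; the gripper's body (76 mm by 85 mm) begins 54 mm behind the grasp point. The pads swing forward as they close: fully open they stand 13 mm farther back than shut.
Start: joints at [-0.218, 0.104, 0.097, 1.564, 0, 1.353], TCP at [600.031, 0.003, 231.331] pointing down, gripper open.
Joint ranges: [-2.99, 2.99], [-0.84, 1.86], [-1.1, 1.16], [-1.84, 2.11], [-1.51, 1.56], [-3.14, 3.14]. Speed limits (rad/s): [2.22, 2.22, 2.57, 3.14, 3.14, 3.14].

## Interface

Orientations are given as a unit quaternion [x, y, z, w].
In Python, from plant import env, camera, calibration, nets gives the robot as it stands.
- The arm moves only by the shell command python3 -m inch 'ROWS' [FORCE]. ROWS is JSON, a list of rows, each a list of 3 entries, a list of its own where there are three numbers: the shift along the tool's x, y, z in m, then the turn about the tool's y in degrees, then the gripper command: -1 is shut, 1 is fully open, values between are in proportion. A call has 1 to 10 rows; each row shifts and turns the pose as measured when the row begins, along the tool's axes as they then stand; what a row does not reach is not made up. A row lasts 1/8 s, in which the tool goes at most 62.5 mm and 10.7 degrees, less where a joint would pass 70% of its speed; a pose out of reach is approached as far as the arm can. A call is refused whole if a number of a shift passes 0.0625 or a number of a turn 10.7, either way. A call with a gripper value outside its range is refused whole. The fingers move at their own pace and stop on an object; FORCE is the grip in N (left out, the last holds). Time passes only in rows, so rows that do not move let the fingers close. It gives the time, the measured TCP pose, the force and the opening at its end, in the units of the state.
- env.get_state(): the state, without advancing time (a new reading comes with each control period).
- camera(name): name is "scene" or "side" or "wrist"; returns (picture, depth): 400x640x3 uint8, red, green, blue; 400x640 float32, mm along the optical axis (not along the pixel's ray), 0 where there is no reading.
- calibration(name): a dict with "fovy" (degrees; the focal length in pixels is half the picture's height over the tangent of half this angle, whatever the lens; pixels are square), "cx", "cy" (the principal point, pixels), "T" (4x4, takes a point from camera to world coordinates). Camera axes: x right, y down, z forward; pixel columns grow to the right and rows downward; lengths in mm; the calibration is good to about 2 mm. The wrist camera is an equidistant fisheye: a pixel r from the principal point sees the ray r / f radians off the axis. A picture is of the moment at which its call begins: read the wrist's pose just before it. calibration takes no time and is no camera call; for the wrist camera it gives the pose at the moment of the call.
- env.close_job(): hands the job in, once; it reports no verdict.
Trained networks look in the newest picture that a camera, given by its name, has taken for a name from the list of things; names that differ only in an ending like _2 or _b are one class to them, and where a whole thing is asked for, a point or a joint stands for the part that bears it (a point fixed in the world has none). Each returns a list of dicts, best first, with "confidence" (0 to 1); they miss things now and then, are a little off and sometimes report something else, mostly with a low value. They report only what shows in the picture. A call takes as long as a camera call.
- nets.search_frame(camera, query): "bbox" ([left, top, right, bottom] in pixels, round what is visible of it).
- nets.outline_of(camera, query): "pixels" (400x640 bool, what is visible of it) and "bbox" ([left, top, right, bottom] in pixels, round what is visible of it).
The state is a dict: "time": time; "joints": joint angles; "joint_velocities": joint speeds; "joint_torque": joint torques, N m; "ee_pos": TCP position; "eef_rot": TCP orientation; "wrist_force": force on the tool from outside, world axes, zero at the start; "ft_torque": the same for the moment, N m; "width": opening from 0.0 (shut) to 1.0 (fully open).
Only numpy, scipy, OpenCV 4.12 (cv2) and the standard library are available. Lean on these libraries where they do the work, as an engineer would, in place of code of your own. Each camera call takes 0.05 s, during which the arm holds its last target.

## Task

A round brass pipe cap has rolled into the low gap under the wire rack, where the loose keeper bar rests on it. Take the reacher by its grip, squeeze its trigger to close both jaws on the cap firmly but without denting it, and draw it out held in the jaws to stand wholly on the rubber mat in front of the rack. Then open the jaws off it, leave the reacher standing on its foot on the table outside the gap, and leave the other things alone.

Things in the scene. Friction and masses are not known exactly. Their poses are not given: they have to be found in the camera images.
- rack: Low bay of a galvanised small-parts rack, 270 mm wide, 200 mm deep, 170 mm high, fixed. Origin: on the table at the middle of its mouth; +x along the mouth, +y runs into the gap, z up. The gap is 60 mm high under a wire deck, 254 mm clear between the end posts, closed at the back at y = 196 mm; the stock pan above starts at y = 133 mm. It never moves during a run
- mat_centre (a point): Centre of the thin dark rubber mat (140 mm along the rack's x, 120 mm along its y, flush with the table) in front of the mouth, 85 mm before it; axes as the rack
- keeper: Plain steel bar lying across the gap, 236 x 10 x 16 mm, guided so that it only moves up and down; its long middle line is 100 mm behind the mouth. It weighs about 0.6 kg (0.48 to 0.72) and rests on the cap, pinning it; once the cap is gone it drops 3 mm to its stop, 17 mm above the table. Origin: centre of its underside
- cap: The brass pipe cap to fetch: plain round drum 32 mm diameter, 20 mm high, about 0.09 kg, standing upright on the table under the keeper bar. Origin: centre of its underside, z up. A force over 20 N from one jaw dents it. Under the bar it slips out of the jaws unless each presses with 5 to 8 N, depending on the bar's weight
- reacher: Grey and black reacher standing upright on its foot, 0.3 kg. Origin: under the middle of its grip at table level; +y towards the jaws, z up. Foot 36 mm wide (x), y -62 to 38 mm, 6 mm high. A low shaft, 12 mm wide and under 15 mm high, runs to the jaws. It can be lifted by the lightly squeezed grip, or slid along the table
- jaw_left: Steel jaw with rubber pad on the -x side of the reacher. Origin: its pivot, 21.5 mm to -x, 192 mm ahead of the reacher's origin, 9 mm up. The jaw is 68 mm long and lies 4 to 16 mm above the table; it opens outwards 0.18 rad and its pad is parallel to the shaft when the jaws are closed on the cap
- jaw_right: The same jaw mirrored on the +x side. Open, the pads are about 50 mm apart at the bite; outside, the tips are about 75 mm apart; the trigger closes both alike
- bite (a point): Point on the reacher, 245 mm ahead of its origin (+y), midway between the jaw pads: bring it to the cap's centre. 10 mm up; the jaw tips lie 15 mm farther on
- nut: Brass hexagon nut 22 mm across flats, 12 mm high, loose in the left side of the gap (rack's -x); leave alone. Origin: centre of underside
- tee: Small brass tee, 40 mm long, 15 mm high, loose in the right side of the gap (rack's +x); leave alone. Origin: centre of underside
- elbow: Brass elbow 34 mm high on the table; leave alone
- paste: Can, 60 mm diameter, 75 mm high; leave alone
- tape: Black tape measure 65 x 32 x 62 mm; leave alone
- wrench: Steel wrench lying on the table; leave alone
- sealant: Bottle 44 mm diameter, 130 mm high; leave alone
- grip (a point): Middle of the reacher's grip, 52 mm above its origin. The grip is 58 mm long (y -29 to 29 mm), its flat side faces span z 26 to 78 mm: fixed black palm pad at -x, sprung grey trigger plate at +x. The palm pad's face lies 22 to 28 mm from the middle: it is adjustable, set differently each time and stiff in use, so the width at which the jaws bite is not known beforehand
- trigger_rest (a point): Point fixed on the reacher: middle of the trigger's outer face at rest, x = 28 mm. The trigger slides 18 mm to -x; its spring pushes back 6 N at rest, 8 N when the jaws meet the cap (14 mm in); beyond, 1.4 N more on it gives 1 N at each jaw, rising 6 to 8 N per mm of squeeze. A hand closing evenly on both sides shifts the reacher to its +x by half the squeeze unless the hand moves along to -x

How it is judged (in metres and radians):
On the way, in this order (a step that is already met when the one before it is completed fails the run):
1. both jaws grip the cap (over 4 N each) while it still lies under the keeper bar (contact force between each of jaw_left, jaw_right and cap above 4 N and y of cap in the frame of rack above 0.07 m), for 0.2 s.
2. the cap passes out through the mouth held between both jaws (contact force between each of jaw_left, jaw_right and cap above 1 N and y of cap in the frame of rack below -0.01 m), for 0.1 s.
At the end, for the whole second after the job is handed in: The cap stands upright (0.12 rad), at rest, wholly on the mat (centre within 55 mm along the rack's x, 45 mm along y, of the mat's), no jaw pressing on it; the reacher stands at rest upright (0.1 rad) on the table (under 6 mm up), its jaws out of the gap (x of cap in the frame of mat_centre between -0.055 and 0.055 m and y of cap in the frame of mat_centre between -0.045 and 0.045 m and height (world z) of cap below 0.004 m and angle between cap's own z axis and vertical below 0.12 rad and linear speed of each of cap, reacher below 0.02 m/s and contact force between each of jaw_left, jaw_right and cap below 0.3 N and height (world z) of reacher below 0.006 m and angle between reacher's own z axis and vertical below 0.1 rad and y of bite in the frame of rack below -0.016 m); the robot touches nothing.
It fails at once if a jaw presses the cap with more than 20 N (dent) (contact force between any of jaw_left, jaw_right and cap above 20 N).
It fails at once if the robot touches the cap itself (contact force between any of the fingers, the arm and cap above 0.2 N).
It fails at once if the reacher or the robot is driven against the rack or its bar with more than 20 N (contact force between any of reacher, the arm, the fingers and rack above 20 N).
It fails at once if another thing is shifted by more than 25 mm (distance of any of nut, tee, elbow, paste, tape, wrench, sealant from where it was at the start of the episode above 0.025 m).
It also fails if it takes over 72 s, if anything falls off the work surface, if the arm or the gripper's body presses on something with over 40 N, if the wrist force passes 120 N, or if a joint passes its speed limit or range.

## Working session

There is one attempt and no reset: what is moved stays moved. The work goes in short steps, Python scripts to look and compute and a shell command to move; the robot and the scene stay as the last step left them, time stands still between calls to the robot, and variables do not carry over. Pictures are saved under pics/ and viewed, and the job is handed in when it is done.

```bash
ls; mkdir -p pics
cat > h.py <<'E'
import numpy as np, cv2, json
from plant import env,camera,calibration,nets
def snap(n,f):
    im,d=camera(n); cv2.imwrite('pics/'+f,im[:,:,::-1]); return im,d
def pts(n,d,mask):
    c=calibration(n); v,u=np.nonzero(mask&(d>0)); z=d[v,u]
    f=200/np.tan(np.radians(c['fovy'])/2); T=np.array(c['T'])
    P=np.stack([(u-c['cx'])/f*z,(v-c['cy'])/f*z,z,np.ones_like(z)])
    return (T@P)[:3].T,u,v
E
python3 - <<'E'
from h import *
print(env.get_state())
for n in ('scene','side','wrist'):
    snap(n,n+'0.png'); c=calibration(n); print(n,c['fovy'],c['cx'],c['cy'],np.round(c['T'],3).tolist())
print(env.get_state()['time'])
E
```

```text
pics
{'time': 0.0, 'joints': array([-2.17710905e-01,  1.04695450e-01,  9.64580612e-02,  1.56389640e+00,
       -2.98555367e-06,  1.35311128e+00]), 'joint_velocities': array([-0.00055874, -0.00031033,  0.00104016, -0.00084941, -0.00037182,
        0.00101805]), 'joint_torque': array([ 7.03431251e-04, -5.56934094e+01,  5.03644359e+01,  1.70058967e-02,
       -2.22691165e-04, -8.28643181e-07]), 'ee_pos': array([5.99664562e+02, 7.62689082e-02, 2.30518411e+02]), 'eef_rot': array([-0.50024857,  0.50040447, -0.49960823,  0.49973828]), 'wrist_force': array([0.05722548, 0.11287718, 0.45106826]), 'ft_torque': array([-0.00291284,  0.06079598,  0.03085307]), 'width': 0.9984103068896812}
scene 45.67206809903861 321.4101621408251 199.2685229005758 [[-0.867, 0.432, -0.249, 854.479], [0.498, 0.74, -0.452, 452.968], [-0.011, -0.515, -0.857, 1054.456], [0.0, 0.0, 0.0, 1.0]]
side 52.209167982174776 316.3084961651225 204.1861519532374 [[0.986, -0.096, 0.139, 386.574], [-0.168, -0.488, 0.857, -1165.726], [-0.015, -0.868, -0.497, 684.082], [0.0, 0.0, 0.0, 1.0]]
wrist 65.70646984690485 320.8905319666058 203.95841347721804 [[1.0, 0.001, -0.001, 600.084], [0.001, -0.966, -0.259, 64.316], [-0.001, 0.259, -0.966, 375.204], [0.0, 0.0, 0.0, 1.0]]
0.15
```

View pics/scene0.png

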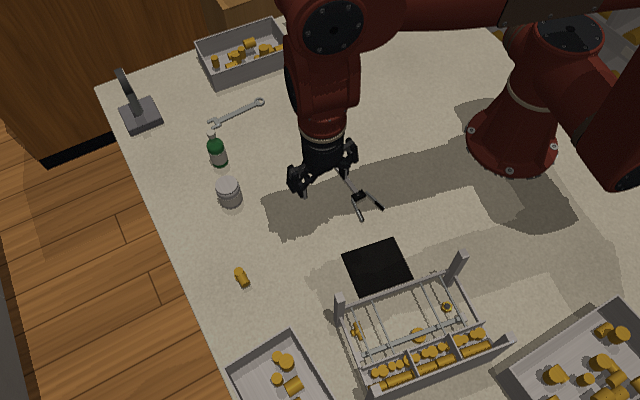

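View pics/side0.png

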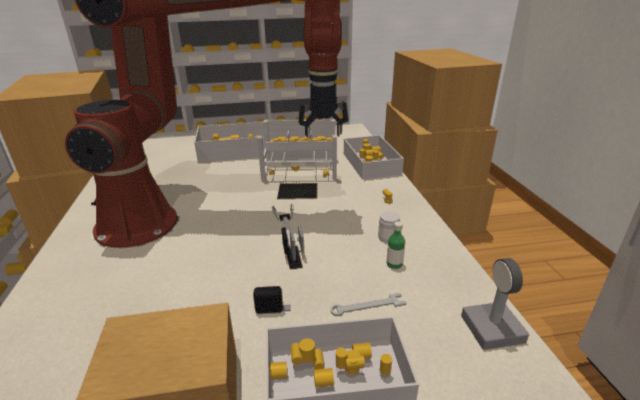

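View pics/wrist0.png

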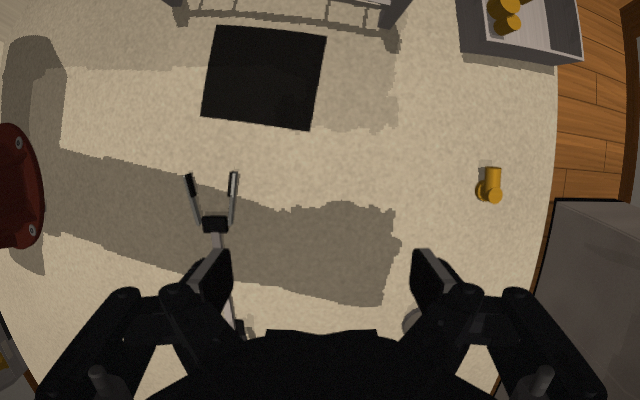

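```bash
cat >> h.py <<'E'
def rays(n,uv,z=0,c=None):
    c=c or calibration(n); f=200/np.tan(np.radians(c['fovy'])/2); T=np.array(c['T'])
    uv=np.atleast_2d(uv).astype(float); a=(uv-[c['cx'],c['cy']])/f
    if n=='wrist':
        r=np.hypot(*a.T)+1e-9; d=np.c_[a*(np.sin(r)/r)[:,None],np.cos(r)]
    else: d=np.c_[a,np.ones(len(a))]
    d=d@T[:3,:3].T; o=T[:3,3]; return o+d*((z-o[2])/d[:,2])[:,None]
E
python3 - <<'E'
from h import *
print(env.get_state()['eef_rot'])
from scipy.spatial.transform import Rotation as R
print(R.from_quat(env.get_state()['eef_rot']).as_matrix().round(3))
for n in ('scene','side','wrist'):
    im,d=camera(n); 
    for q in ('rack','mat_centre','cap','keeper','reacher','jaw_left','jaw_right','nut','tee','elbow','paste','tape','sealant','wrench','grip'):
        r=nets.outline_of(n,q) if n!='x' else 0
        for o in r[:2]:
            m=o['pixels']; 
            if o['confidence']<.3 or m.sum()<3: continue
            np.save(f'pics/{n}_{q}.npy',m) if o is r[0] else 0
            if n!='wrist':
                P,u,v=pts(n,d,m); e=np.median(P,0).round(1)
            else: e=rays(n,[[m.nonzero()[1].mean(),m.nonzero()[0].mean()]],10)[0].round(1)
            print(n,q,round(o['confidence'],2),np.round(o['bbox']),m.sum(),e)
    np.save(f'pics/{n}_d.npy',d)
print(env.get_state()['time'])
E
```

```text
[-0.50019687  0.50028757 -0.49970171  0.49981361]
[[ 0.    -0.001  1.   ]
 [-1.     0.     0.   ]
 [-0.    -1.    -0.001]]
scene rack 0.63 [333. 235. 518. 400.] 11266 [550.3 333.7  73.4]
scene mat_centre 0.87 [333. 240. 515. 399.] 11560 [550.5 331.6  72.9]
scene mat_centre 0.58 [440. 300. 452. 314.] 133 [450.  290.    9.4]
scene cap 0.51 [413. 331. 425. 346.] 89 [545.4 318.5  17.7]
scene keeper 0.55 [352. 323. 364. 338.] 84 [654.4 234.6  12.4]
scene keeper 0.32 [234. 267. 247. 288.] 198 [819.5  -1.7  31. ]
scene reacher 0.79 [336. 170. 386. 222.] 456 [462.4 -54.7  12.4]
scene reacher 0.68 [367. 190. 385. 209.] 88 [437.  -19.8  13.3]
scene jaw_left 0.75 [334. 239. 516. 397.] 11498 [549.8 332.6  72.9]
scene jaw_left 0.44 [365. 193. 387. 212.] 99 [436.1 -18.   12.6]
scene tee 0.59 [352. 321. 365. 340.] 95 [654.8 234.9  12.3]
scene elbow 0.65 [234. 268. 250. 292.] 221 [820.5  -1.6  30.8]
scene paste 0.59 [217. 175. 241. 209.] 714 [ 754.  -202.8   66.3]
scene tape 0.54 [365. 190. 385. 209.] 56 [436.8 -13.6  13.3]
scene sealant 0.7 [210. 129. 228. 168.] 590 [ 730.1 -331.1   68.4]
scene wre
[... 781 characters left out ...]
0. 294. 407. 320.] 682 [ 619.9 -485.8    5.5]
side grip 0.95 [269. 210. 302. 272.] 839 [ 462.6 -262.3   14. ]
wrist rack 0.64 [160.   1. 410. 131.] 11649 [541.5 128.   10. ]
wrist mat_centre 0.61 [165.   2. 410. 128.] 11732 [542.1 128.5  10. ]
wrist reacher 0.78 [183. 169. 248. 339.] 1617 [464.4 -72.7  10. ]
wrist jaw_left 0.89 [182. 173. 202. 226.] 413 [434.  -24.1  10. ]
wrist jaw_right 0.8 [231. 172. 240. 225.] 316 [488.4 -22.5  10. ]
wrist elbow 0.7 [475. 165. 501. 206.] 782 [825.   -7.5  10. ]
wrist paste 0.78 [402. 309. 422. 335.] 255 [ 733.1 -209.7   10. ]
wrist tape 0.62 [181. 168. 249. 341.] 1840 [464.9 -69.4  10. ]
wrist grip 0.65 [183. 169. 249. 344.] 1614 [464.7 -73.3  10. ]
2.55
```

Run:
```python
from h import *
for n,box in (('scene',(335,230,420,305)),('wrist',(195,20,330,135)),('side',(272,180,322,202))):
    im=cv2.imread(f'pics/{n}0.png'); g=im.max(2); m=np.zeros(g.shape,np.uint8)
    x0,y0,x1,y1=box; m[y0:y1,x0:x1]=(g[y0:y1,x0:x1]<50)*255
    k,l,s,_=cv2.connectedComponentsWithStats(m); i=1+s[1:,4].argmax()
    v,u=np.nonzero(l==i); P=rays(n,np.c_[u,v],0)[:,:2]
    r=cv2.minAreaRect(P.astype(np.float32)); print(n,len(u),r, P.mean(0))
    if n!='wrist': 
      pass
# cap etc in side & scene
for n in('scene','side'):
    d=np.load(f'pics/{n}_d.npy')
    for q in('cap','tee','reacher'):
        try: m=np.load(f'pics/{n}_{q}.npy')
        except: continue
        P,u,v=pts(n,d,m); print(n,q,np.percentile(P,[5,50,95],axis=0).round(1).tolist())
im=cv2.imread('pics/scene0.png')[220:400,320:520]; cv2.imwrite('pics/c1.png',cv2.resize(im,None,fx=4,fy=4,interpolation=2)[:600,:800])
im=cv2.imread('pics/side0.png')[150:280,240:360]; cv2.imwrite('pics/c2.png',cv2.resize(im,None,fx=4.5,fy=4.5,interpolation=2))
```

```text
scene 2699 ((528.0130004882812, 124.26387786865234), (119.07803344726562, 139.01840209960938), 79.989990234375) [528.92689635 125.85357782]
wrist 10536 ((527.3908081054688, 125.35381317138672), (120.52357482910156, 140.65475463867188), 80.20219421386719) [529.37523396 124.32542033]
side 492 ((526.9734497070312, 126.47813415527344), (99.95362854003906, 130.79202270507812), 78.76168823242188) [526.80237628 125.83248591]
scene cap [[534.5, 298.7, 3.8], [545.4, 318.5, 17.7], [556.9, 324.6, 21.9]]
scene tee [[648.7, 220.8, 7.2], [654.8, 234.9, 12.3], [664.8, 251.1, 16.1]]
scene reacher [[431.4, -113.9, -2.0], [462.4, -54.7, 12.4], [493.2, 1.7, 17.2]]
side cap [[530.3, 289.6, 2.8], [541.5, 295.0, 10.8], [552.3, 301.0, 19.3]]
side reacher [[440.5, -308.4, -0.5], [463.9, -265.0, 14.2], [490.0, -55.9, 76.4]]
```

View pics/c1.png

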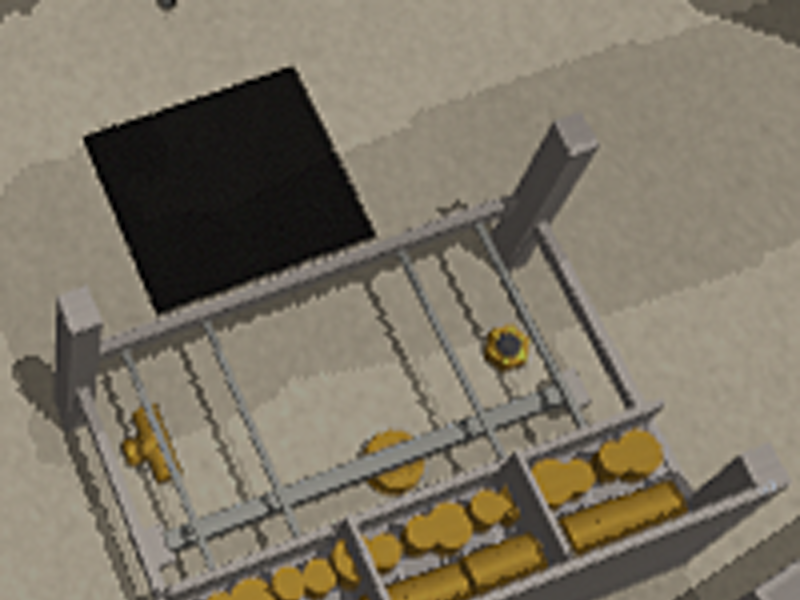

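View pics/c2.png

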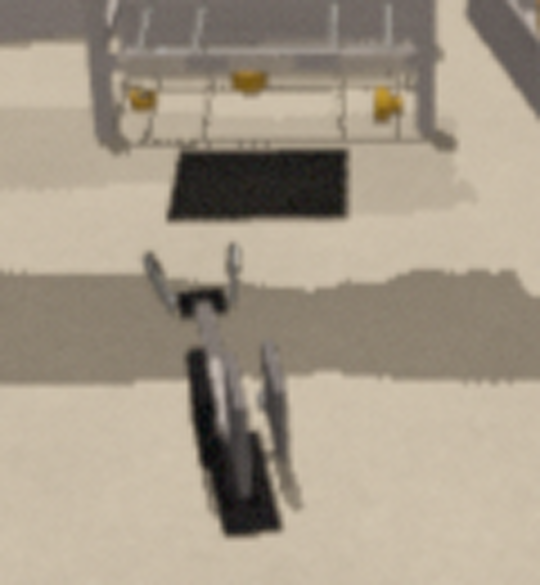

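```bash
python3 -m inch '[[[0.055,0,-0.045],0,1],[[0.055,0,-0.045],0,1],[[0.055,0,-0.045],0,1],[[0,0,0],0,1]]'
python3 - <<'E'
from h import *
s=env.get_state(); c=calibration('wrist'); im,d=snap('wrist','w1.png'); np.save('pics/w1d.npy',d)
json.dump({k:np.array(c[k]).tolist() for k in c},open('pics/w1.json','w'))
print(s['ee_pos'],s['time'])
for q in('grip','jaw_left','jaw_right','reacher'):
    for o in nets.outline_of('wrist',q)[:1]: print(q,o['confidence'],o['bbox']); np.save(f'pics/w1_{q}.npy',o['pixels'])
# cap fit
from scipy.optimize import minimize
def proj(n,P):
    c=calibration(n); f=200/np.tan(np.radians(c['fovy'])/2); q=(np.c_[P,np.ones(len(P))]@np.linalg.inv(np.array(c['T'])).T)[:,:3]
    return np.c_[q[:,0]/q[:,2]*f+c['cx'],q[:,1]/q[:,2]*f+c['cy']]
t=np.linspace(0,2*np.pi,60)
for n,box in(('scene',(405,325,430,347)),('side',(286,160,304,175))):
    im=cv2.imread(f'pics/{n}0.png'); hsv=cv2.cvtColor(im,cv2.COLOR_BGR2HSV); m=((hsv[...,1]>150)&(hsv[...,2]>70)); b=np.zeros_like(m);x0,y0,x1,y1=box; b[y0:y1,x0:x1]=m[y0:y1,x0:x1]
    best=[]
    S=8
    for x in np.arange(530,565,1.):
      for y in np.arange(290,322,1.):
        P=np.r_[np.c_[x+16*np.cos(t),y+16*np.sin(t),0*t],np.c_[x+16*np.cos(t),y+16*np.sin(t),0*t+20]]
        h=cv2.convexHull(((proj(n,P)+.5)*1).astype(np.float32))
        k=np.zeros(m.shape,np.uint8); cv2.fillPoly(k,[np.round((h-.5)*16).astype(np.int32)],1,shift=4); k=k>0
        # penalize brass outside hull x4; hull without brass x1
        best.append(((b&~k).sum()*3+(k&~b).sum(),x,y))
    best.sort(); print(n,b.sum(),best[:8])
E
```

```text
time: 3.05
ee_pos: [478.3, -148.9, 230.3]
eef_rot: [0.501, -0.499, 0.5, -0.5]
wrist_force: [0.9, 0.7, -0.4]
width: 1.002
[ 478.2999719  -148.92718544  230.27792618] 3.05
grip 0.74 [272.3, 44.3, 340.0, 306.6]
jaw_left 0.63 [273.0, 49.4, 293.1, 106.9]
jaw_right 0.65 [323.9, 48.0, 341.5, 101.2]
reacher 0.79 [275.7, 39.4, 341.8, 301.6]
scene 83 [(np.int64(156), np.float64(541.0), np.float64(308.0)), (np.int64(156), np.float64(541.0), np.float64(309.0)), (np.int64(156), np.float64(543.0), np.float64(309.0)), (np.int64(157), np.float64(540.0), np.float64(308.0)), (np.int64(157), np.float64(543.0), np.float64(308.0)), (np.int64(158), np.float64(541.0), np.float64(310.0)), (np.int64(158), np.float64(543.0), np.float64(310.0)), (np.int64(158), np.float64(544.0), np.float64(309.0))]
side 22 [(np.int64(48), np.float64(539.0), np.float64(321.0)), (np.int64(48), np.float64(540.0), np.float64(321.0)), (np.int64(48), np.float64(541.0), np.float64(311.0)), (np.int64(48), np.float64(541.0), np.float64(321.0)), (np.int64(48), np.float64(543.0), np.float64(320.0)), (np.int64(48), np.float64(544.0), np.float64(320.0)), (np.int64(48), np.float64(545.0), np.float64(320.0)), (np.int64(48), np.float64(546.0), np.float64(310.0))]
```

View pics/w1.png

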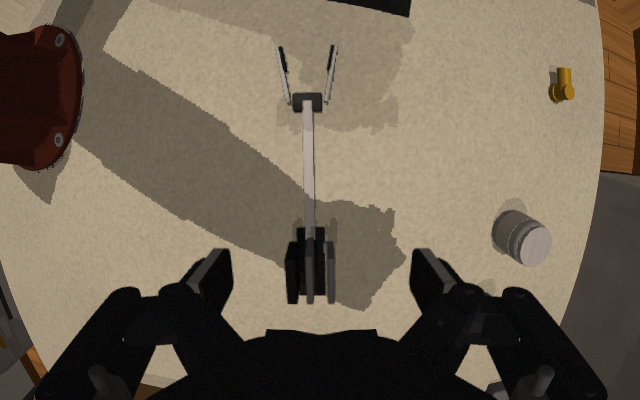

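Run:
```python
from h import *
c=json.load(open('pics/w1.json')); d=np.load('pics/w1d.npy'); f=200/np.tan(np.radians(c['fovy'])/2); T=np.array(c['T'])
def cloud(m):
    v,u=np.nonzero(m&(d>0)); a=np.c_[u-c['cx'],v-c['cy']]/f; r=np.hypot(*a.T)+1e-9
    D=np.c_[a*(np.tan(r)/r)[:,None],np.ones(len(r))]*d[v,u][:,None]
    return D@T[:3,:3].T+T[:3,3],u,v
M=np.zeros(d.shape,bool); M[35:310,265:350]=1
P,u,v=cloud(M); 
print('table z',np.median(P[:,2]))
def show(k,l): 
    Q=P[k]; print(l,k.sum(),np.percentile(Q,[2,50,98],axis=0).round(1).tolist())
z=P[:,2]
hi=(z>60); 
show(hi&(u<305),'palm top'); show(hi&(u>322),'trigger top'); show(hi&(u>=305)&(u<=322),'mid top')
sh=(v>115)&(v<220)&(u>300)&(u<320)&(z>5); show(sh,'shaft')
A=P[sh][:,:2]; l=np.polyfit(A[:,1],A[:,0],1); print('shaft line x=',l)
j=(v<92)&(z>7); show(j&(u<307),'jawL'); show(j&(u>307),'jawR')
for k in (j&(u<307),j&(u>307)): print(np.polyfit(P[k][:,1],P[k][:,0],1), P[k][:,1].max(), P[k][P[k][:,1]>P[k][:,1].max()-6].mean(0))
b=(v>=92)&(v<112)&(z>7); show(b,'block')
im=cv2.imread('pics/w1.png'); cv2.imwrite('pics/w1c.png',cv2.resize(im[215:310,270:360],None,fx=6,fy=6,interpolation=2))
# cap
hs=cv2.cvtColor(cv2.imread('pics/scene0.png'),cv2.COLOR_BGR2HSV)
m=(hs[...,1]>110)&(hs[...,2]>50)
for r in range(324,348): print(r,''.join('#' if x else '.' for x in m[r,400:440]))
dd=np.load('pics/scene_d.npy');
```

```text
table z 2.2720230816980234
palm top 633 [[440.2, -278.4, 61.7], [446.8, -246.5, 79.6], [452.6, -223.1, 81.2]]
trigger top 403 [[485.2, -278.4, 63.1], [488.9, -244.3, 79.6], [493.0, -222.3, 81.2]]
mid top 385 [[462.0, -283.3, 62.0], [465.9, -249.7, 73.7], [469.8, -223.1, 75.2]]
shaft 1088 [[457.4, -197.4, 14.1], [463.4, -135.7, 15.9], [469.2, -78.9, 17.5]]
shaft line x= [-1.89951681e-02  4.60816232e+02]
jawL 300 [[426.5, -46.5, 9.6], [433.7, -17.7, 17.2], [439.6, 5.8, 19.2]]
jawR 288 [[484.7, -46.8, 15.5], [489.5, -16.7, 17.4], [495.3, 6.1, 19.1]]
[-1.53895033e-01  4.30611607e+02] 7.45129455969537 [430.12578125   4.21447888  16.49838911]
[1.12022143e-01 4.91353994e+02] 7.0350954051342 [491.89156681   4.30267645  17.46800217]
block 691 [[438.4, -71.0, 11.9], [462.4, -58.6, 15.8], [485.2, -48.9, 18.1]]
324 ........................................
325 ........................................
326 ........................................
327 .................#......................
328 ..............########..................
329 .............##########.................
330 ............########....................
331 ............#####.......................
332 ...........####.........................
333 ........................................
334 ........................................
335 ........................##..............
336 .....................#####..............
337 ...................#######..............
338 ................##########..............
339 .............############...............
340 ............############................
341 .............###########................
342 ..............########..................
343 ................####...................#
344 ......................................##
345 ......................................##
346 .............................#######.###
347 ............................############
```

View pics/w1c.png

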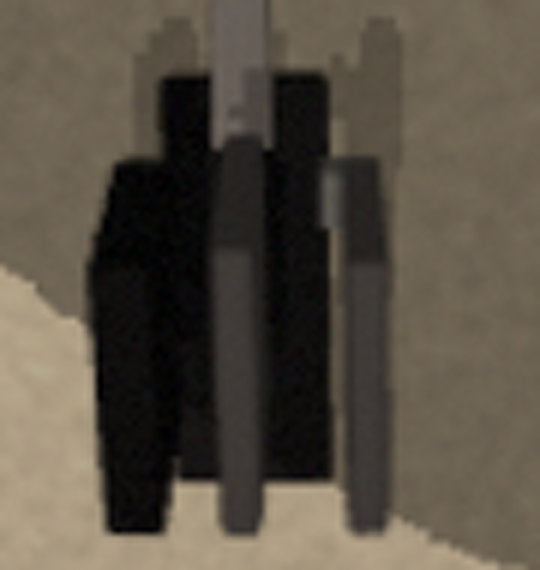

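Run:
```python
from h import *
from scipy.optimize import least_squares
def proj(n,P):
    c=calibration(n); f=200/np.tan(np.radians(c['fovy'])/2); q=(np.c_[P,np.ones(len(P))]@np.linalg.inv(np.array(c['T'])).T)[:,:3]
    return np.c_[q[:,0]/q[:,2]*f+c['cx'],q[:,1]/q[:,2]*f+c['cy']]
t=np.linspace(0,2*np.pi,200)
def bb(p,n='scene'):
    x,y=p; C=np.c_[x+16*np.cos(t),y+16*np.sin(t)]
    q=proj(n,np.r_[np.c_[C,0*t],np.c_[C,0*t+20]]); return np.r_[q.min(0),q.max(0)]
r=least_squares(lambda p:bb(p)-[410.5,326.7,425.7,343.5],[545,306]); print(r.x,r.fun)
yd=np.array([.1711,.9853]); xd=np.array([yd[1],-yd[0]]); mat=np.array([527.7,124.9]); mouth=mat+85*yd
print('mouth',mouth,'cap in rack',(r.x-mouth)@xd,(r.x-mouth)@yd)
# keeper end points: c1 picture approx ends at z~36 
for p in ((172,537),(570,390)): print(rays('scene',[[320+p[0]/4,220+p[1]/4]],36))
```

```text
[541.69183124 309.26442794] [-0.52981541 -0.19814387  0.51974381  0.18551818]
mouth [542.2435 208.6505] cap in rack -17.758602296543877 99.0405126724338
[[672.26151175 287.86113615  36.        ]]
[[443.75753106 330.08884748  36.        ]]
```

```bash
python3 -m inch '[[[0.05,0,-0.005],-1.1,1],[[0.05,0,-0.005],0,1],[[0.02,0.04,0],0,1],[[0,0.04,0],0,1],[[0,0,0],0,1]]'
python3 - <<'E'
from h import *
from scipy.spatial.transform import Rotation as R
s=env.get_state(); print(s['ee_pos'],R.from_quat(s['eef_rot']).as_matrix().round(4))
E
```

```text
time: 3.92
ee_pos: [478.2, -263.9, 148.1]
eef_rot: [-0.51, 0.49, -0.49, 0.51]
wrist_force: [-0.6, -0.3, 0.1]
width: 1.002
[ 478.19453956 -263.88947555  148.10532381] [[ 4.040e-02  5.000e-04  9.992e-01]
 [-9.992e-01  8.000e-04  4.040e-02]
 [-8.000e-04 -1.000e+00  5.000e-04]]
```

```bash
python3 -m inch '[[[-0.011,0,-0.011],1.2,1],[[0,0.04,0],0,1],[[0,0,0],0,1]]'
python3 - <<'E'
from h import *
from scipy.spatial.transform import Rotation as R
s=env.get_state(); print(s['ee_pos'],R.from_quat(s['eef_rot']).as_matrix().round(4)[:,2])
c=calibration('wrist'); im,d=snap('wrist','w2.png')
E
```

```text
time: 4.3
ee_pos: [469.9, -251.8, 112.9]
eef_rot: [-0.505, 0.493, -0.496, 0.506]
wrist_force: [0.2, 0.5, 0.9]
width: 0.996
[ 469.89830196 -251.83739911  112.85819852] [0.9997 0.0238 0.0039]
```

View pics/w2.png

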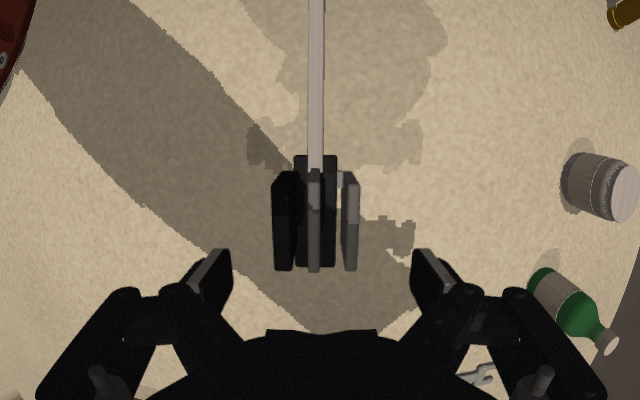

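```bash
python3 -m inch '[[[0,0.04,-0.003],0.3,1],[[0,0.03,0],0,1],[[0,0,0],0,1]]'
python3 - <<'E'
from h import *
from scipy.spatial.transform import Rotation as R
s=env.get_state(); print(s['ee_pos'],R.from_quat(s['eef_rot']).as_matrix().round(4))
c=calibration('wrist'); im,d=snap('wrist','w3.png')
f=200/np.tan(np.radians(c['fovy'])/2); T=np.array(c['T'])
v,u=np.nonzero(d>0); a=np.c_[u-c['cx'],v-c['cy']]/f; r=np.hypot(*a.T)+1e-9
P=(np.c_[a*(np.tan(r)/r)[:,None],np.ones(len(r))]*d[v,u][:,None])@T[:3,:3].T+T[:3,3]
k=(abs(P[:,0]-467)<34)&(P[:,1]>-300)&(P[:,1]<-205)&(P[:,2]>40)&(P[:,2]<85)
Q=P[k]
for lo,hi in((430,457),(457,476),(476,500)):
    q=Q[(Q[:,0]>lo)&(Q[:,0]<hi)]; 
    if len(q): print(len(q),np.percentile(q,[1,50,99],axis=0).round(1).tolist())
E
```

```text
time: 4.72
ee_pos: [473.7, -256.0, 53.3]
eef_rot: [-0.504, 0.488, -0.502, 0.506]
wrist_force: [-0.5, -0.8, 0.4]
width: 1.0
[ 473.66903002 -256.04427606   53.33214934] [[ 0.0209  0.0151  0.9997]
 [-0.9997 -0.012   0.0211]
 [ 0.0123 -0.9998  0.0149]]
4762 [[440.1, -278.9, 41.6], [448.1, -245.0, 79.3], [452.4, -222.9, 81.1]]
2504 [[461.3, -282.9, 44.5], [465.6, -245.5, 73.6], [469.8, -222.6, 75.1]]
3436 [[482.0, -278.0, 40.5], [487.5, -243.0, 79.1], [493.4, -222.2, 81.0]]
```

View pics/w3.png

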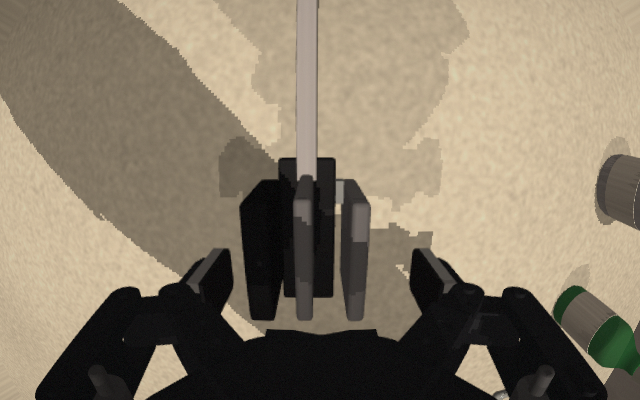

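```bash
cat > st.py <<'E'
from h import *
from scipy.spatial.transform import Rotation as R
s=env.get_state(); M=R.from_quat(s['eef_rot']).as_matrix()
print(s['time'],s['ee_pos'].round(1),'yaw',np.degrees(np.arctan2(M[1,2],M[0,2])).round(2),'tilt xy',M[:2,1].round(4),'zz',M[2,2].round(4),'F',s['wrist_force'].round(1),'M',s['ft_torque'].round(2),'w',(s['width']*85).round(2))
E
python3 st.py; python3 -m inch '[[[-0.003,0,-0.004],0,1],[[0,0,-0.002],0,1],[[0,0,0],0,1]]' >/dev/null; python3 st.py
```

```text
Traceback (most recent call last):
  File "st.py", line 4, in <module>
    print(s['time'],s['ee_pos'].round(1),'yaw',np.degrees(np.arctan2(M[1,2],M[0,2])).round(2),'tilt xy',M[:2,1].round(4),'zz',M[2,2].round(4),'F',s['wrist_force'].round(1),'M',s['ft_torque'].round(2),'w',(s['width']*85).round(2))
                                                                                                                                                                                                            ^^^^^^^^^^^^^^^^^^^^^
AttributeError: 'float' object has no attribute 'round'
Traceback (most recent call last):
  File "st.py", line 4, in <module>
    print(s['time'],s['ee_pos'].round(1),'yaw',np.degrees(np.arctan2(M[1,2],M[0,2])).round(2),'tilt xy',M[:2,1].round(4),'zz',M[2,2].round(4),'F',s['wrist_force'].round(1),'M',s['ft_torque'].round(2),'w',(s['width']*85).round(2))
                                                                                                                                                                                                            ^^^^^^^^^^^^^^^^^^^^^
AttributeError: 'float' object has no attribute 'round'
```

```bash
sed -i "s/(s\['width'\]\*85).round(2)/round(s['width']*85,2)/" st.py; python3 st.py; python3 st.py; python3 -m inch '[[[0,0,0],0,1]]' >/dev/null; python3 st.py
```

```text
5.15 [ 470.4 -255.6   60.3] yaw 1.24 tilt xy [ 0.0218 -0.0181] zz 0.0214 F [-0.6 -0.5  0.3] M [ 0.05  0.02 -0.  ] w 85.01
5.15 [ 470.4 -255.6   60.3] yaw 1.24 tilt xy [ 0.0218 -0.0181] zz 0.0214 F [-0.6 -0.5  0.3] M [ 0.05  0.02 -0.  ] w 85.01
5.275 [ 470.6 -255.8   60.8] yaw 1.24 tilt xy [ 0.0223 -0.0185] zz 0.0219 F [0.2 0.  0.5] M [ 0.01 -0.   -0.02] w 84.97
```

```bash
python3 -m inch '[[[-0.003,0.012,-0.002],0,1],[[0,0.010,0],0,1],[[0,0,0],0,1]]'; python3 st.py;  python3 -m inch '[[[0,0,0],0,1]]' >/dev/null; python3 st.py
```

```text
time: 5.65
ee_pos: [468.4, -252.7, 36.4]
eef_rot: [-0.504, 0.485, -0.504, 0.506]
wrist_force: [0.3, -0.7, 0.4]
width: 1.0
5.65 [ 468.4 -252.7   36.4] yaw 1.23 tilt xy [ 0.0214 -0.0177] zz 0.021 F [ 0.3 -0.7  0.4] M [ 0.02  0.06 -0.01] w 85.0
5.775 [ 468.3 -252.5   36.1] yaw 1.23 tilt xy [ 0.021  -0.0173] zz 0.0206 F [-0.9  0.5  0.3] M [0.02 0.06 0.02] w 84.74
```

```bash
python3 -m inch '[[[0,-0.04,0],0,1],[[0,-0.03,0],0,1],[[0,0,0],0,1],[[0,0,0],0,1]]'; python3 st.py
```

```text
time: 6.28
ee_pos: [466.4, -251.0, 107.2]
eef_rot: [-0.504, 0.485, -0.504, 0.506]
wrist_force: [-0.5, -0.0, -0.4]
width: 1.002
6.275 [ 466.4 -251.   107.2] yaw 1.22 tilt xy [ 0.02   -0.0165] zz 0.0197 F [-0.5 -0.  -0.4] M [0.05 0.03 0.  ] w 85.16
```

```bash
python3 -m inch '[[[0,0,0],-0.3,1],[[0,0,0],0,1]]' >/dev/null; python3 st.py; python3 -m inch '[[[0,0,0],-1,1],[[0,0,0],0,1]]' >/dev/null; python3 st.py; python3 -m inch '[[[0,0,0],1.2,1],[[0,0,0],0,1]]' >/dev/null; python3 st.py
```

```text
6.525 [ 465.7 -250.4  105.3] yaw 1.54 tilt xy [ 0.0183 -0.0149] zz 0.0179 F [0.1 0.5 0.5] M [-0.01  0.    0.02] w 84.94
6.775 [ 465.3 -250.1  104.4] yaw 2.62 tilt xy [ 0.0172 -0.0139] zz 0.0165 F [-0.5 -0.3  0.1] M [ 0.05  0.03 -0.02] w 84.71
7.025 [ 465.3 -250.   104.3] yaw 1.32 tilt xy [ 0.0171 -0.0137] zz 0.0168 F [0.2 0.6 1.1] M [ 0.01 -0.02 -0.  ] w 84.74
```

```bash
python3 -m inch '[[[0,-0.05,0],0,1],[[0,-0.05,0],0,1],[[0,0,0],0,1]]' >/dev/null; python3 st.py; python3 -m inch '[[[0,0,0],0,1],[[0,0,0],0,1],[[0,0,0],0,1],[[0,0,0],0,1]]' >/dev/null; python3 st.py
```

```text
7.4 [ 463.1 -248.2  206.4] yaw 1.3 tilt xy [ 0.0159 -0.0128] zz 0.0157 F [ 0.2 -0.8 -0.3] M [-0.02  0.01  0.02] w 85.12
7.9 [ 462.1 -247.3  203.1] yaw 1.29 tilt xy [ 0.0129 -0.0099] zz 0.0126 F [-0.3  0.2  0.3] M [ 0.    0.   -0.03] w 85.05
```

```bash
python3 -m inch '[[[0,0.012,0],0,1],[[0,0.02,0],0,1],[[0,0.02,0],0,1],[[0,0.02,0],0,1],[[0,0.02,0],0,1],[[0,0.02,0],0,1],[[0,0.01,0],0,1],[[0,0.005,0],0,1],[[0,0,0],0,1]]' >/dev/null; python3 st.py; python3 -m inch '[[[0,-0.0625,0],0,1],[[0,-0.06,0],0,1],[[0,0,0],0,1],[[0,0,0],0,1],[[0,0,0],0,1]]' >/dev/null; python3 st.py
```

```text
9.025 [ 460.6 -245.7   61.7] yaw 1.29 tilt xy [ 0.007  -0.0045] zz 0.0069 F [-0.2  0.6 -0.3] M [-0.01 -0.01 -0.04] w 85.09
9.65 [ 459.9 -245.4  189. ] yaw 1.29 tilt xy [ 0.0084 -0.0059] zz 0.0083 F [ 0.5  0.1 -0. ] M [ 0.05 -0.01 -0.04] w 85.06
```

```bash
python3 -m inch '[[[0.003,0.012,0.004],0,1],[[0.003,0.02,0.003],0,1],[[0.001,0.02,0.001],0,1],[[0,0.02,0],0,1],[[0,0.02,0],0,1],[[0,0.02,0],0,1],[[0,0.014,0],0,1],[[0,0.01,0],0,1],[[0,0.005,0],0,1],[[0,0,0],0,1]]' >/dev/null; python3 st.py
```

```text
10.9 [ 465.5 -249.5   30.4] yaw 1.27 tilt xy [-0.0019  0.0037] zz -0.0019 F [ 0.8 -0.2  1.2] M [0.03 0.01 0.  ] w 85.03
```

```bash
python3 -m inch '[[[0.001,0,0.0015],0,0.45],[[0,0,0],0,0.35],[[0,0,0],0,0.35]]' 20 >/dev/null; python3 st.py;python3 -m inch '[[[0,0,0],0,0.30],[[0,0,0],0,0.30]]' >/dev/null; python3 st.py;python3 -m inch '[[[0,0,0],0,0.26],[[0,0,0],0,0.26]]' >/dev/null; python3 st.py
python3 - <<'E'
from h import *
snap('wrist','w4.png')
E
```

```text
11.275 [ 468.1 -251.4   32.1] yaw 1.27 tilt xy [0.0001 0.0018] zz 0.0002 F [0.  0.9 0.1] M [-0.02  0.01 -0.01] w 57.31
11.525 [ 467.9 -251.4   32.3] yaw 1.26 tilt xy [-0.0002  0.0016] zz -0.0002 F [-0.4 -0.4 -0.5] M [0.02 0.1  0.01] w 55.47
11.775 [ 467.7 -251.5   32.3] yaw 1.25 tilt xy [-0.0007  0.0015] zz -0.0007 F [-1.5 -0.4  0.3] M [0.02 0.24 0.02] w 53.7
```

View pics/w4.png

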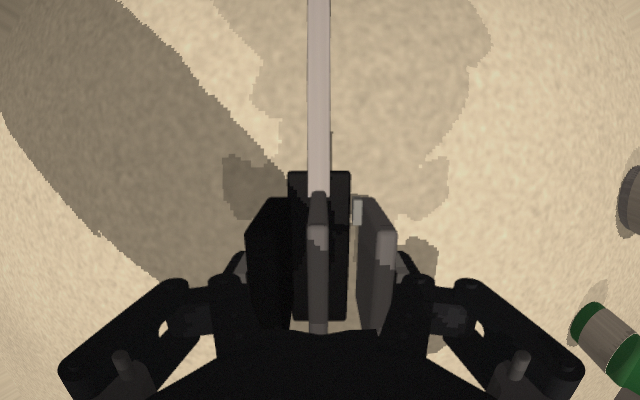

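```bash
python3 -m inch '[[[0,0,0],0,0.23],[[0,0,0],0,0.23]]' >/dev/null; python3 st.py;python3 -m inch '[[[0,0,0],0,0.20],[[0,0,0],0,0.20]]' >/dev/null; python3 st.py
python3 -m inch '[[[0,0,0],0,0.17],[[0,0,0],0,0.17]]' >/dev/null; python3 st.py
```

```text
12.075 [ 467.4 -251.5   32.6] yaw 1.25 tilt xy [-0.0014  0.0014] zz -0.0014 F [-1.9  0.3  1.4] M [-0.05  0.49  0.05] w 52.44
12.325 [ 467.  -251.6   32.8] yaw 1.25 tilt xy [-0.0023  0.0012] zz -0.0023 F [-2.4 -0.   2.1] M [0.02 0.58 0.07] w 51.61
12.575 [ 466.6 -251.6   33.1] yaw 1.25 tilt xy [-0.0031  0.001 ] zz -0.0031 F [-2.6 -0.2  1.6] M [0.03 0.76 0.1 ] w 49.77
```

```bash
cat > rp.py <<'E'
# reacher pose from wrist depth
from h import *
import sys
def cloud(tag):
    c=calibration('wrist'); im,d=snap('wrist',tag+'.png')
    f=200/np.tan(np.radians(c['fovy'])/2); T=np.array(c['T'])
    v,u=np.nonzero(d>0); a=np.c_[u-c['cx'],v-c['cy']]/f; r=np.hypot(*a.T)+1e-9
    return (np.c_[a*(np.tan(r)/r)[:,None],np.ones(len(r))]*d[v,u][:,None])@T[:3,:3].T+T[:3,3],u,v
if __name__=='__main__':
    s=env.get_state(); p=s['ee_pos']
    from scipy.spatial.transform import Rotation as R
    M=R.from_quat(s['eef_rot']).as_matrix(); X=M[:2,2]/np.hypot(*M[:2,2]); Y=np.array([-X[1],X[0]])
    P,u,v=cloud(sys.argv[1]); q=P[:,:2]-p[:2]; L=np.c_[q@X,q@Y,P[:,2]]
    g=L[(L[:,1]>18)&(L[:,1]<27)&(L[:,2]>60)&(L[:,2]<86)&(abs(L[:,0])<45)]
    h,e=np.histogram(g[:,0],bins=np.arange(-40,41,1.)); print('grip x profile',[(int(e[i]),int(h[i])) for i in range(80) if h[i]>3])
    sh=L[(L[:,1]>60)&(L[:,1]<170)&(L[:,2]>9)&(L[:,2]<22)&(abs(L[:,0])<12)]
    sl=np.polyfit(sh[:,1],sh[:,0],1); print('shaft: yaw rel tool deg',np.degrees(-sl[0]).round(2),'x at tcp',sl[1].round(2))
E
python3 rp.py w5
```

```text
grip x profile [(-25, 33), (-24, 56), (-23, 65), (-22, 69), (-21, 69), (-20, 70), (-19, 67), (-18, 70), (-17, 70), (-16, 66), (-15, 78), (-14, 155), (-13, 75), (-3, 66), (-2, 69), (-1, 47), (0, 68), (1, 69), (2, 70), (3, 58), (4, 55), (17, 209), (18, 84), (19, 69), (20, 64), (21, 67), (22, 63), (23, 67), (24, 54), (25, 16)]
shaft: yaw rel tool deg 0.07 x at tcp 0.47
```

```bash
python3 -m inch '[[[-0.005,0,0],0.5,0.17],[[-0.01,0,0],1,0.17],[[-0.012,0,0],1,0.17],[[-0.012,0,0],1,0.17],[[-0.008,0,0],0.5,0.17],[[-0.003,0,0],0,0.17],[[0,0,0],0,0.17]]' >/dev/null; python3 st.py;python3 rp.py w6
```

```text
13.5 [ 469.1 -198.5   33. ] yaw -3.02 tilt xy [ 0.0011 -0.0001] zz 0.0011 F [-1.1 -1.1  0.2] M [-0.11  0.18 -0.04] w 49.77
grip x profile [(-25, 33), (-24, 57), (-23, 66), (-22, 67), (-21, 69), (-20, 63), (-19, 71), (-18, 68), (-17, 69), (-16, 68), (-15, 74), (-14, 136), (-13, 86), (-4, 6), (-3, 66), (-2, 69), (-1, 69), (0, 48), (1, 66), (2, 72), (3, 70), (4, 50), (17, 217), (18, 72), (19, 75), (20, 59), (21, 72), (22, 66), (23, 60), (24, 57), (25, 11)]
shaft: yaw rel tool deg 0.11 x at tcp 0.86
```

```bash
python3 -m inch '[[[-0.006,0,0],0.5,0.17],[[-0.012,0,0],1,0.17],[[-0.014,0,0],1,0.17],[[-0.014,0,0],1,0.17],[[-0.014,0,0],1,0.17],[[-0.014,0,0],1,0.17],[[-0.012,0,0],0.8,0.17],[[-0.006,0,0],0.3,0.17],[[-0.003,0,0],0.2,0.17],[[0,0,0],0,0.17]]' >/dev/null; python3 st.py;python3 rp.py w7
```

```text
14.8 [ 479.9 -102.4   33. ] yaw -10.39 tilt xy [ 0.001  -0.0015] zz 0.0013 F [-0.1  0.7  1.5] M [ 0.33  0.03 -0.01] w 49.58
grip x profile [(-25, 24), (-24, 59), (-23, 68), (-22, 74), (-21, 63), (-20, 64), (-19, 65), (-18, 65), (-17, 70), (-16, 71), (-15, 69), (-14, 101), (-13, 136), (-3, 70), (-2, 68), (-1, 47), (0, 70), (1, 69), (2, 68), (3, 49), (4, 62), (17, 199), (18, 84), (19, 68), (20, 69), (21, 64), (22, 64), (23, 62), (24, 55), (25, 14)]
shaft: yaw rel tool deg 0.15 x at tcp 1.07
```

Run:
```python
from h import *
im,d=snap('scene','s2.png'); np.save('pics/s2d.npy',d)
b=im[180:360,300:540,::-1]; cv2.imwrite('pics/s2c.png',cv2.resize(b,None,fx=3.3,fy=3.3,interpolation=2))
```

```text
(no output)
```

View pics/s2c.png

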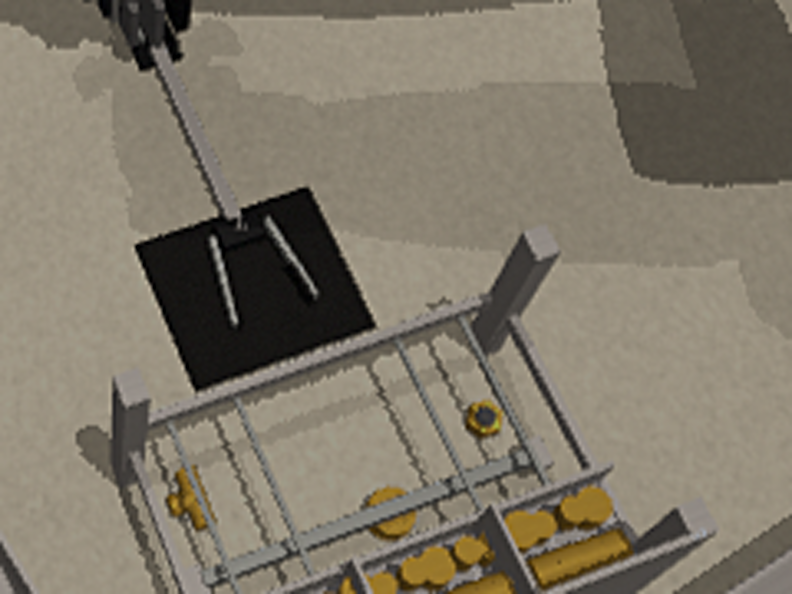

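Run:
```python
from h import *
px=lambda x,y:[300+x/3.3,180+y/3.3]
yd=np.array([.1711,.9853]); xd=np.array([yd[1],-yd[0]]); mat=np.array([527.7,124.9]); mouth=mat+85*yd
def rk(P): q=P[:,:2]-mouth; return np.c_[q@xd,q@yd].round(1)
print('shaft',rk(rays('scene',[px(165,70),px(230,207)],14)))
print('tips',rk(rays('scene',[px(236,325),px(316,297)],14)))
s=env.get_state()['ee_pos']; a=np.radians(-10.25); Y=np.array([-np.sin(a),np.cos(a)]);X=np.array([Y[1],-Y[0]])
o=s[:2]+0.9*X; print('origin',rk(o[None]),'bite',rk((o+245*Y)[None]),'tip',rk((o+260*Y)[None]))
# shaft detection by gray ridge
```

```text
shaft [[  -4.  -266.8]
 [  -5.2 -141.6]]
tips [[ 26.8 -55.6]
 [-34.7 -55.3]]
origin [[  -7.3 -317.2]] bite [[ -5.6 -72.2]] tip [[ -5.5 -57.2]]
```

```bash
python3 -m inch '[[[0,0,-0.004],-0.2,0.17],[[-0.004,0,-0.005],-0.15,0.17],[[-0.008,0,-0.002],0,0.17],[[-0.01,0,0],0,0.17],[[-0.008,0,0],0,0.17],[[-0.004,0,0],0,0.17],[[0,0,0],0,0.17]]' >/dev/null; python3 st.py;python3 rp.py w8
cat > sc.py <<'E'
from h import *
import sys
im,d=snap('scene',sys.argv[1]+'.png')
b=im[180:360,300:540,::-1]; cv2.imwrite(f'pics/{sys.argv[1]}c.png',cv2.resize(b,None,fx=3.3,fy=3.3,interpolation=2))
E
cat > wh.py <<'E'
from h import *
import sys
yd=np.array([.1711,.9853]); xd=np.array([yd[1],-yd[0]]); mouth=np.array([527.7,124.9])+85*yd
def rk(P): q=np.atleast_2d(P)[:,:2]-mouth; return np.c_[q@xd,q@yd].round(1)[0]
from scipy.spatial.transform import Rotation as R
s=env.get_state(); M=R.from_quat(s['eef_rot']).as_matrix()
rel,x0=float(sys.argv[1]),float(sys.argv[2])
a=np.arctan2(M[1,2],M[0,2])+np.radians(rel); Y=np.array([-np.sin(a),np.cos(a)]);X=np.array([Y[1],-Y[0]]); o=s['ee_pos'][:2]+x0*X
print('reacher yaw',np.degrees(a).round(2),'bite',rk(o+245*Y),'+~1.5y by scene')
E
python3 wh.py 0.15 0.9; python3 sc.py s3
```

```text
15.775 [474.6 -65.1  33. ] yaw -10.04 tilt xy [ 0.0011 -0.0026] zz 0.0015 F [-0.8 -1.2  0.5] M [-0.28  0.13 -0.08] w 49.67
grip x profile [(-25, 29), (-24, 60), (-23, 63), (-22, 63), (-21, 70), (-20, 68), (-19, 66), (-18, 69), (-17, 68), (-16, 69), (-15, 70), (-14, 110), (-13, 122), (-3, 69), (-2, 67), (-1, 47), (0, 70), (1, 71), (2, 70), (3, 57), (4, 58), (17, 213), (18, 70), (19, 74), (20, 63), (21, 66), (22, 65), (23, 64), (24, 58), (25, 14)]
shaft: yaw rel tool deg 0.1 x at tcp 1.01
reacher yaw -9.9 bite [-18.7 -36.4] +~1.5y by scene
```

View pics/s3c.png

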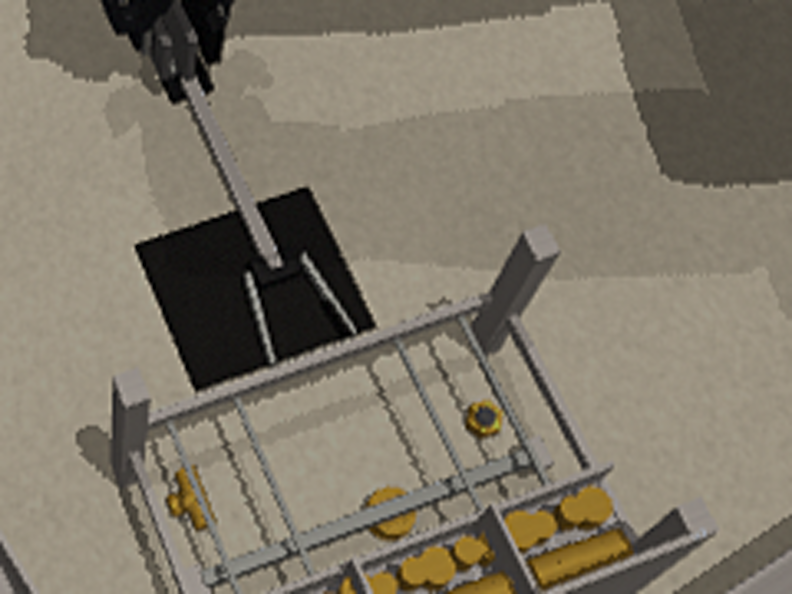

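Run:
```python
from h import *
px=lambda x,y:[300+x/3.3,180+y/3.3]
yd=np.array([.1711,.9853]); xd=np.array([yd[1],-yd[0]]); mat=np.array([527.7,124.9]); mouth=mat+85*yd
def rk(P): q=P[:,:2]-mouth; return np.c_[q@xd,q@yd].round(1)
# shaft centre per row: bright light-grey pixels 
im=cv2.imread('pics/s3.png').astype(int)
out=[]
big=cv2.cvtColor(cv2.imread('pics/s3.png'),cv2.COLOR_BGR2HSV).astype(int)
for r in range(212,258):
    c0=300+(190+(r*1.0-180-90/3.3)*3.3*82/172)/3.3
    xs=np.arange(int(c0)-5,int(c0)+7); s=big[r,xs,1]; m=(s<40)&(big[r,xs,2]>90)
    if m.sum()>=3: out.append([xs[m].mean()+0.0,r])
P=rk(rays('scene',out,14)); l=np.polyfit(P[:,1],P[:,0],1); print(len(P),l,'x at y -130',np.polyval(l,-130),'at bite',np.polyval(l,-35))
print('tips',rk(rays('scene',[px(271,361),px(353,330)],14)))
```

```text
46 [ 5.58690129e-03 -1.68118520e+01] x at y -130 -17.53814917691875 at bite -17.00739355409578
tips [[ 14.4 -22.7]
 [-48.7 -23.7]]
```

```bash
python3 -m inch '[[[-0.005,0,0],0,0.17],[[-0.01,0,0],0,0.17],[[-0.012,0,0],0,0.17],[[-0.012,0,0],0,0.17],[[-0.012,0,0],0,0.17],[[-0.012,0,0],0,0.17],[[-0.012,0,0],0,0.17],[[-0.01,0,0],0,0.17],[[-0.005,0,0],0,0.17],[[0,0,0],0,0.17]]' >/dev/null; python3 st.py;python3 rp.py w9;python3 wh.py 0.15 0.9; python3 sc.py s4
```

```text
17.125 [491.5  29.6  33. ] yaw -10.05 tilt xy [ 0.0013 -0.0029] zz 0.0018 F [-0.6 -1.6  2.6] M [-0.16  0.07 -0.02] w 50.31
grip x profile [(-25, 26), (-24, 58), (-23, 66), (-22, 69), (-21, 64), (-20, 70), (-19, 67), (-18, 68), (-17, 69), (-16, 67), (-15, 76), (-14, 87), (-13, 144), (-3, 72), (-2, 70), (-1, 45), (0, 68), (1, 70), (2, 70), (3, 52), (4, 57), (17, 216), (18, 68), (19, 74), (20, 64), (21, 68), (22, 69), (23, 62), (24, 54), (25, 15)]
shaft: yaw rel tool deg 0.13 x at tcp 1.09
reacher yaw -9.91 bite [-18.2  59.9] +~1.5y by scene
```

View pics/s4c.png

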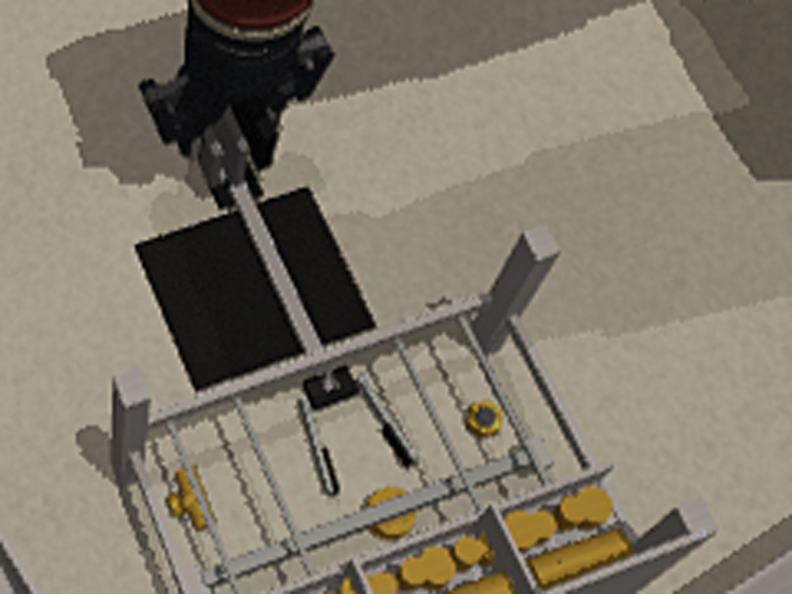

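```bash
python3 -m inch '[[[-0.004,0,0],0,0.17],[[-0.008,0,0],0,0.17],[[-0.008,0,0],0,0.17],[[-0.007,0,0],0,0.17],[[-0.005,0,0],0,0.17],[[-0.002,0,0],0,0.17],[[0,0,0],0,0.17]]' >/dev/null; python3 st.py;python3 wh.py 0.15 0.9; python3 sc.py s5
```

```text
18.1 [497.9  64.3  33. ] yaw -10.13 tilt xy [ 0.0013 -0.0038] zz 0.0019 F [-1.3 -2.6  2.7] M [-0.46  0.08 -0.01] w 50.19
reacher yaw -9.98 bite [-17.5  95.2] +~1.5y by scene
```

View pics/s5c.png

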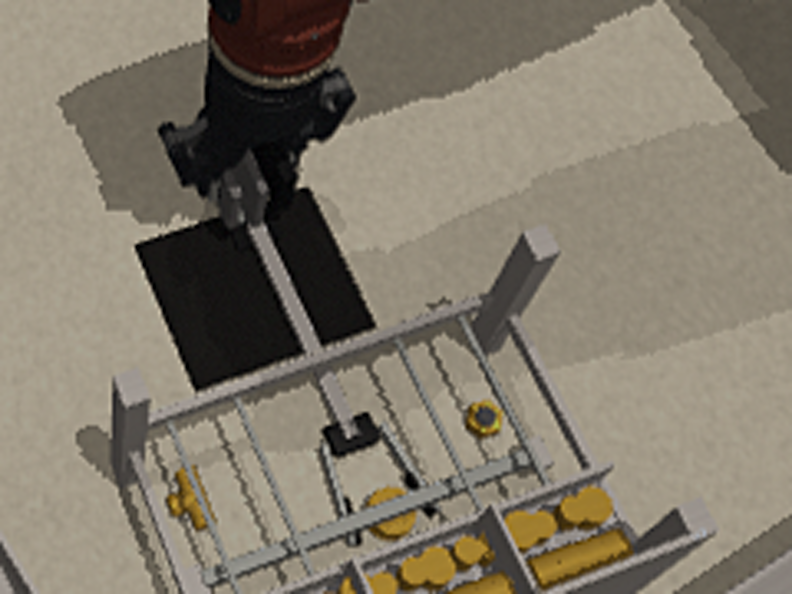

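```bash
python3 - <<'E'
from h import *
px=lambda x,y:[300+x/3.3,180+y/3.3]
yd=np.array([.1711,.9853]); xd=np.array([yd[1],-yd[0]]); mat=np.array([527.7,124.9]); mouth=mat+85*yd
def rk(P): q=P[:,:2]-mouth; return np.c_[q@xd,q@yd].round(1)
print('tips',rk(rays('scene',[px(356,542),px(436,514)],14)))
E
python3 -m inch '[[[-0.002,0,0],-0.1,0.17],[[-0.002,0,0],0,0.17],[[0,0,0],0,0.17]]' >/dev/null; python3 st.py;python3 wh.py 0.15 0.9
```

```text
tips [[ 12.5 110. ]
 [-44.8 111.6]]
18.525 [498.6  68.2  33. ] yaw -10.06 tilt xy [ 0.0013 -0.0037] zz 0.0019 F [ 0.2 -2.3  2. ] M [-0.31  0.09  0.01] w 50.03
reacher yaw -9.91 bite [-17.8  99.1] +~1.5y by scene
```

```bash
python3 -m inch '[[[0,0,-0.001],0,0.12],[[0,0,-0.001],0,0.07],[[0,0,-0.001],0,0.03],[[0,0,-0.001],0,-0.01],[[0,0,0],0,-0.01]]' 20 >/dev/null; python3 st.py;python3 rp.py w10; python3 wh.py 0.15 0.9
```

```text
19.15 [494.9  68.9  34.2] yaw -10.06 tilt xy [ 0.0023 -0.0038] zz 0.0029 F [-0.9 -3.1  2.1] M [-0.48  0.21  0.01] w 42.34
grip x profile [(-22, 4), (-21, 48), (-20, 61), (-19, 66), (-18, 65), (-17, 69), (-16, 61), (-15, 73), (-14, 65), (-13, 67), (-12, 71), (-11, 70), (-10, 145), (-9, 9), (1, 68), (2, 69), (3, 67), (4, 53), (5, 64), (6, 67), (7, 55), (8, 25), (13, 168), (14, 74), (15, 66), (16, 72), (17, 62), (18, 72), (19, 60), (20, 59), (21, 17)]
shaft: yaw rel tool deg 0.09 x at tcp 4.71
reacher yaw -9.9 bite [-21.7  99.2] +~1.5y by scene
```

```bash
python3 -m inch '[[[0,0,-0.001],0,-0.05],[[0,0,-0.0005],0,-0.06],[[0,0,0],0,-0.06]]' 20 >/dev/null; python3 st.py;python3 -m inch '[[[0,0,-0.0005],0,-0.08],[[0,0,0],0,-0.08],[[0,0,0],0,-0.08]]' 20 >/dev/null; python3 st.py;python3 -m inch '[[[0,0,-0.0003],0,-0.1],[[0,0,0],0,-0.1],[[0,0,0],0,-0.1]]' 20 >/dev/null; python3 st.py; python3 rp.py w11
```

```text
19.575 [493.8  69.1  34.5] yaw -10.06 tilt xy [ 0.003  -0.0038] zz 0.0036 F [-0.4 -2.6  3.5] M [-0.5  0.2  0. ] w 39.93
19.95 [493.4  69.2  34.5] yaw -10.04 tilt xy [ 0.0031 -0.0038] zz 0.0037 F [-0.1 -2.8  3.5] M [-0.51  0.15  0.08] w 39.24
20.325 [493.2  69.3  34.7] yaw -10.03 tilt xy [ 0.0032 -0.0038] zz 0.0038 F [-0.3 -2.5  3.9] M [-0.48  0.13  0.13] w 38.15
grip x profile [(-20, 16), (-19, 58), (-18, 60), (-17, 70), (-16, 63), (-15, 65), (-14, 66), (-13, 73), (-12, 69), (-11, 63), (-10, 69), (-9, 72), (-8, 110), (2, 69), (3, 63), (4, 55), (5, 69), (6, 67), (7, 59), (8, 57), (9, 59), (10, 7), (11, 96), (12, 116), (13, 74), (14, 68), (15, 69), (16, 64), (17, 66), (18, 56), (19, 36), (20, 4)]
shaft: yaw rel tool deg 0.4 x at tcp 6.66
```

```bash
python3 -m inch '[[[0,0,0],0,-0.11],[[0,0,0],0,-0.11]]' 20 >/dev/null; python3 st.py;python3 -m inch '[[[0,0,-0.0003],0,-0.12],[[0,0,0],0,-0.12]]' 20 >/dev/null; python3 st.py
```

```text
20.625 [493.1  69.3  34.7] yaw -10.03 tilt xy [ 0.003  -0.0037] zz 0.0036 F [-0.4 -2.3  4.8] M [-0.56  0.09  0.11] w 37.9
20.875 [493.   69.3  34.8] yaw -10.02 tilt xy [ 0.0034 -0.0038] zz 0.004 F [-0.  -2.1  4.3] M [-0.5   0.16  0.12] w 38.02
```

```bash
python3 rp.py w12; python3 sc.py s6
```

```text
grip x profile [(-20, 9), (-19, 58), (-18, 63), (-17, 70), (-16, 65), (-15, 64), (-14, 71), (-13, 66), (-12, 68), (-11, 69), (-10, 69), (-9, 75), (-8, 130), (2, 69), (3, 67), (4, 53), (5, 61), (6, 69), (7, 60), (8, 52), (9, 64), (10, 14), (11, 149), (12, 76), (13, 66), (14, 71), (15, 66), (16, 70), (17, 68), (18, 50), (19, 25)]
shaft: yaw rel tool deg 0.08 x at tcp 6.25
```

View pics/s6c.png

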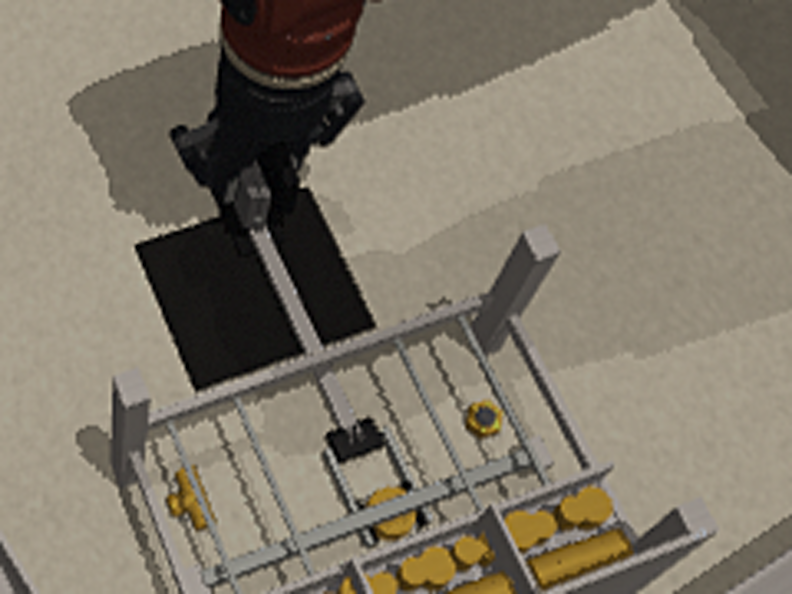

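```bash
python3 -m inch '[[[0,0,0],0,-0.14],[[0,0,0],0,-0.14]]' 20 >/dev/null; python3 st.py;python3 -m inch '[[[0,0,0],0,-0.16],[[0,0,0],0,-0.16]]' 20 >/dev/null; python3 st.py
```

```text
21.225 [493.   69.3  34.8] yaw -10.03 tilt xy [ 0.0034 -0.0038] zz 0.004 F [-0.4 -2.1  4.4] M [-0.51  0.11  0.12] w 37.86
21.475 [493.   69.3  34.9] yaw -10.03 tilt xy [ 0.0034 -0.0038] zz 0.004 F [-0.6 -2.5  5.2] M [-0.52  0.11  0.1 ] w 37.97
```

```bash
python3 -m inch '[[[0,0,0],0,-0.2],[[0,0,0],0,-0.2],[[0,0,0],0,-0.2]]' 24 >/dev/null; python3 st.py;python3 -m inch '[[[0.003,0,0],0,-0.2],[[0.005,0,0],0,-0.2],[[0.006,0,0],0,-0.2],[[0.006,0,0],0,-0.2],[[0.005,0,0],0,-0.2],[[0.003,0,0],0,-0.2]]' >/dev/null; python3 st.py; python3 sc.py s7
```

```text
21.85 [492.9  69.3  34.9] yaw -10.03 tilt xy [ 0.0031 -0.0038] zz 0.0038 F [-1.1 -2.6  3.9] M [-0.49  0.14  0.15] w 37.52
22.6 [489.7  54.1  34.9] yaw -9.56 tilt xy [0.0097 0.0257] zz 0.0052 F [ 3.1 11.9  2.9] M [ 1.99 -0.47 -0.12] w 37.52
```

View pics/s7c.png

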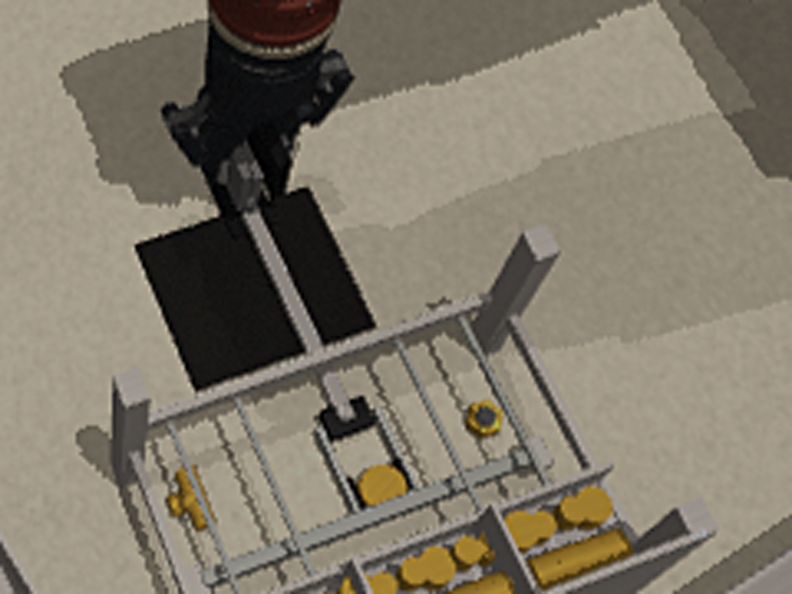

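```bash
python3 -m inch '[[[0.004,0,0],0,-0.2],[[0.006,0,0],0,-0.2],[[0.008,0,0],0,-0.2],[[0.008,0,0],0,-0.2],[[0.008,0,0],0,-0.2],[[0.006,0,0],0,-0.2],[[0.004,0,0],0,-0.2],[[0.002,0,0],0,-0.2]]' >/dev/null; python3 st.py; python3 rp.py w13; python3 sc.py s8
```

```text
23.65 [484.5  19.6  34.8] yaw -9.12 tilt xy [0.018  0.0528] zz 0.0094 F [0.9 5.3 5. ] M [ 0.7  -0.09 -0.07] w 37.42
grip x profile [(-20, 14), (-19, 52), (-18, 64), (-17, 69), (-16, 66), (-15, 69), (-14, 71), (-13, 70), (-12, 69), (-11, 70), (-10, 73), (-9, 68), (-8, 114), (2, 55), (3, 69), (4, 69), (5, 62), (6, 60), (7, 65), (8, 63), (9, 53), (10, 23), (11, 164), (12, 70), (13, 76), (14, 69), (15, 71), (16, 63), (17, 66), (18, 54), (19, 22)]
shaft: yaw rel tool deg 0.37 x at tcp 7.26
```

View pics/s8c.png

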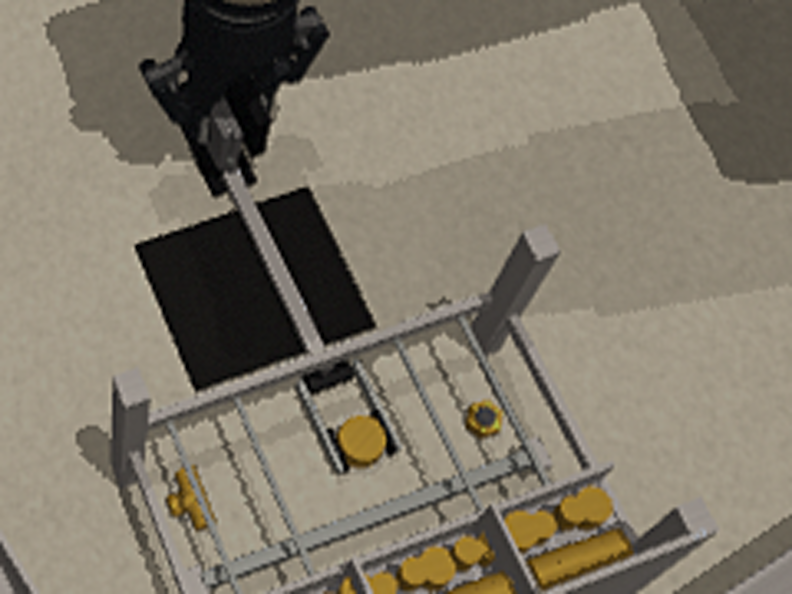

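View pics/w13.png

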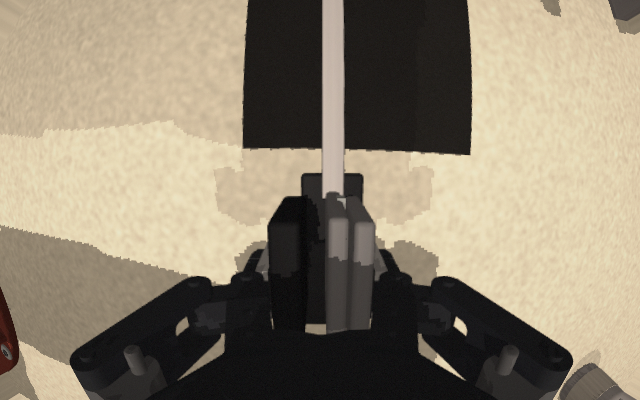

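```bash
cat > sz.py <<'E'
from rp import *
from scipy.spatial.transform import Rotation as R
s=env.get_state(); p=s['ee_pos']; M=R.from_quat(s['eef_rot']).as_matrix(); X=M[:2,2]/np.hypot(*M[:2,2]); Y=np.array([-X[1],X[0]])
P,u,v=cloud('tmp'); q=P[:,:2]-p[:2]; L=np.c_[q@X,q@Y,P[:,2]]
sh=L[(L[:,1]>50)&(L[:,1]<130)&(abs(L[:,0]-7)<5)]; tb=L[(L[:,1]>50)&(L[:,1]<130)&(abs(abs(L[:,0])-40)<15)]
print('shaft z fit',np.polyfit(sh[:,1],sh[:,2],1),'table',np.polyfit(tb[:,1],tb[:,2],1))
E
python3 sz.py
```

```text
shaft z fit [-7.07025544e-04  1.60495395e+01] table [2.50243382e-04 2.81082165e+00]
```

```bash
python3 -m inch '[[[0.006,-0.0004,0],0,-0.2],[[0.012,-0.0004,0],0,-0.2],[[0.015,0,0],0,-0.2],[[0.015,0,0],0,-0.2],[[0.012,0,0],0,-0.2],[[0.006,0,0],0,-0.2],[[0.002,0,0],0,-0.2]]' >/dev/null; python3 st.py; python3 sz.py; python3 sc.py s9
```

```text
24.675 [477.4 -39.   34.7] yaw -8.73 tilt xy [0.0287 0.0758] zz 0.017 F [0.5 6.  5.7] M [ 0.94  0.02 -0.06] w 37.37
shaft z fit [-1.69589834e-03  1.63305277e+01] table [0.01305686 0.92530925]
```

View pics/s9c.png

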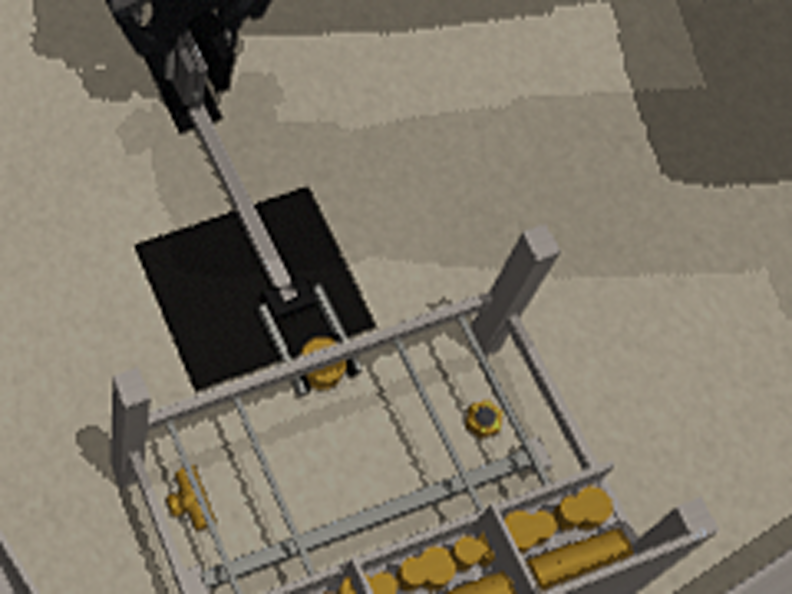

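```bash
python3 -m inch '[[[0.012,0,0],0,-0.2],[[0.022,0,0],0,-0.2],[[0.022,0,0],0,-0.2],[[0.012,0,0],0,-0.2],[[0.003,0,0],0,-0.2]]' >/dev/null; python3 st.py; python3 sz.py; python3 sc.py s10
```

```text
25.4 [ 472.4 -100.7   34.5] yaw -8.32 tilt xy [0.0437 0.0976] zz 0.0293 F [1.3 5.1 3.6] M [0.72 0.1  0.02] w 37.37
shaft z fit [2.01924799e-05 1.63164794e+01] table [-1.27312921e-03  1.94476804e+00]
```

View pics/s10c.png

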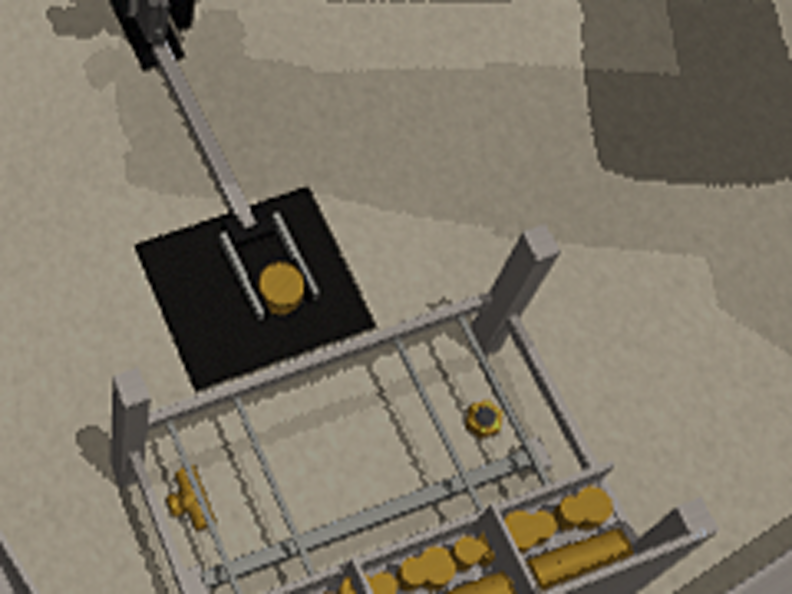

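```bash
cat > cp.py <<'E'
from h import *
import sys
from scipy.optimize import least_squares
yd=np.array([.1711,.9853]); xd=np.array([yd[1],-yd[0]]); mat=np.array([527.7,124.9])
c=calibration('scene'); f=200/np.tan(np.radians(c['fovy'])/2); Ti=np.linalg.inv(np.array(c['T']))
def proj(P): q=(np.c_[P,np.ones(len(P))]@Ti.T)[:,:3]; return np.c_[q[:,0]/q[:,2]*f+c['cx'],q[:,1]/q[:,2]*f+c['cy']]
t=np.linspace(0,2*np.pi,200)
def bb(p):
    C=np.c_[p[0]+16*np.cos(t),p[1]+16*np.sin(t)]; q=proj(np.r_[np.c_[C,0*t],np.c_[C,0*t+20]]); return np.r_[q.min(0),q.max(0)]
h=cv2.cvtColor(cv2.imread('pics/'+sys.argv[1]),cv2.COLOR_BGR2HSV); m=((h[...,1]>110)&(h[...,2]>50)).astype(np.uint8); k=np.zeros_like(m); k[235:312,338:416]=m[235:312,338:416]
n,l,s,_=cv2.connectedComponentsWithStats(k); i=1+s[1:,4].argmax(); x,y,w,hh=s[i,:4]; print(s[i])
r=least_squares(lambda p:bb(p)-[x-.5,y-.5,x+w-.5,y+hh-.5],[530,120]); q=r.x-mat; print('cap',r.x,r.fun.round(2),'in mat',q@xd,q@yd)
E
python3 cp.py s10.png
```

```text
[378 259  14  16 170]
cap [515.24544751 138.26068831] [-0.24  0.03  0.23 -0.03] in mat -14.557484337685958 11.033312259485802
```

```bash
python3 -m inch '[[[0,0,0.0005],0,-0.08],[[0,0,0.0012],0,-0.04],[[0,0,0.0012],0,0.0],[[0,0,0.0012],0,0.05],[[0,0,0.0012],0,0.1],[[0,0,0.0012],0,0.15],[[0,0,0.001],0,0.2],[[0,0,0],0,0.2]]' 20 >/dev/null; python3 st.py; python3 rp.py w14; python3 sc.py s11;python3 cp.py s11.png
```

```text
26.5 [ 477.8 -100.7   32.5] yaw -8.31 tilt xy [0.0378 0.0993] zz 0.0232 F [-1.1 -0.5 -0.7] M [-0.22  0.35  0.03] w 50.84
grip x profile [(-27, 21), (-26, 52), (-25, 68), (-24, 70), (-23, 72), (-22, 69), (-21, 72), (-20, 68), (-19, 74), (-18, 74), (-17, 74), (-16, 79), (-15, 180), (-5, 53), (-4, 72), (-3, 48), (-2, 73), (-1, 73), (0, 73), (1, 53), (2, 69), (3, 24), (16, 8), (17, 256), (18, 77), (19, 75), (20, 71), (21, 73), (22, 69), (23, 66), (24, 36)]
shaft: yaw rel tool deg -0.26 x at tcp 0.11
[378 259  14  16 183]
cap [515.24544751 138.26068831] [-0.24  0.03  0.23 -0.03] in mat -14.557484337685958 11.033312259485802
```

View pics/s11c.png

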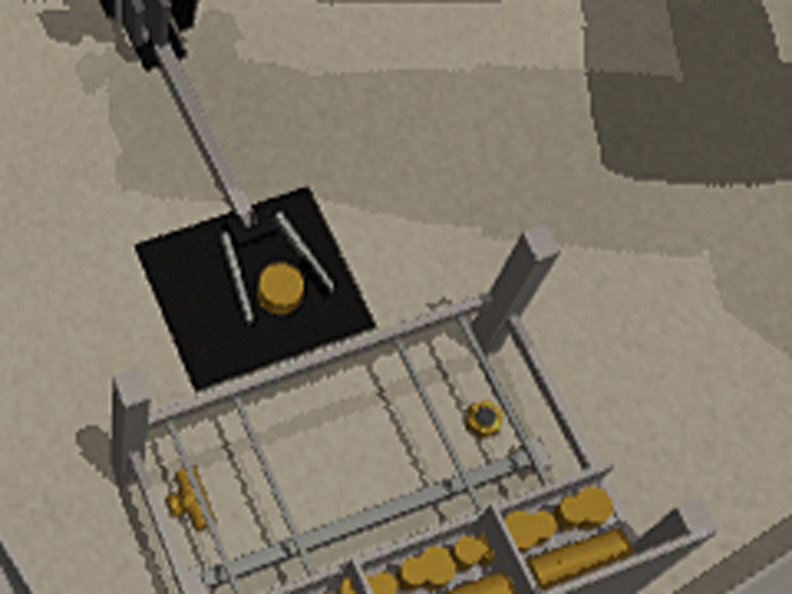

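View pics/w14.png

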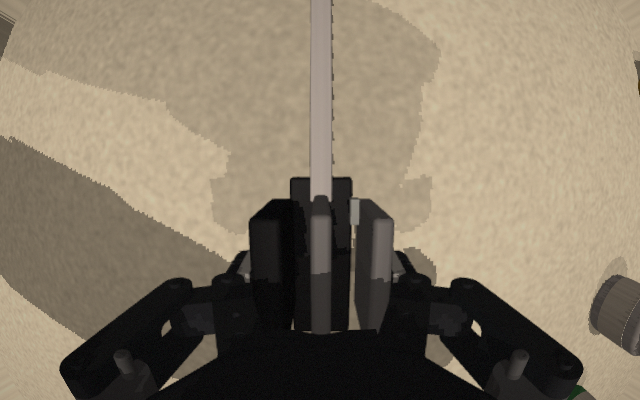

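```bash
python3 -m inch '[[[0,0,-0.0005],0,0.26],[[0,0,-0.0005],0,0.32],[[0,0,0],0,0.4],[[0,0,0],0,0.6],[[0,0,0],0,1],[[0,0,0],0,1],[[0,0,0],0,1]]' >/dev/null; python3 st.py; python3 rp.py w15; python3 sc.py s12;python3 cp.py s12.png
```

```text
27.475 [ 477.5 -100.8   33.3] yaw -8.32 tilt xy [0.04   0.0989] zz 0.0254 F [-0.7  0.3  0.4] M [-0.07  0.05  0.03] w 84.74
grip x profile [(-26, 19), (-25, 59), (-24, 76), (-23, 67), (-22, 75), (-21, 71), (-20, 70), (-19, 72), (-18, 70), (-17, 72), (-16, 74), (-15, 87), (-14, 132), (-4, 76), (-3, 72), (-2, 49), (-1, 73), (0, 73), (1, 62), (2, 58), (3, 69), (19, 98), (20, 212), (21, 76), (22, 66), (23, 66), (24, 73), (25, 60), (26, 64), (27, 28)]
shaft: yaw rel tool deg -0.05 x at tcp -0.21
[378 259  14  16 182]
cap [515.24544751 138.26068831] [-0.24  0.03  0.23 -0.03] in mat -14.557484337685958 11.033312259485802
```

View pics/w15.png

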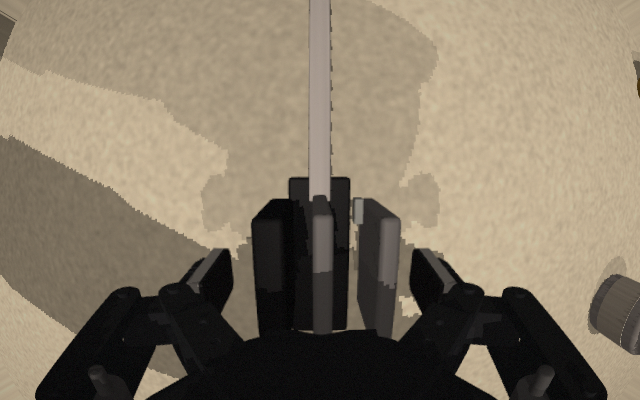

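```bash
python3 -m inch '[[[0,-0.01,0.001],0,1],[[0,-0.015,0.0005],0,1],[[0,-0.02,0.0005],0,1],[[0,-0.02,0],0,1],[[0,-0.02,0],0,1],[[0,-0.02,0],0,1],[[0,-0.01,0],0,1],[[0,0,0],0,1]]' >/dev/null; python3 st.py; python3 sc.py s13;python3 cp.py s13.png
python3 - <<'E'
from h import *
snap('wrist','w16.png'); im,d=snap('side','side9.png')
cv2.imwrite('pics/side9c.png',cv2.resize(im[120:290,220:420,::-1],None,fx=3.5,fy=3.5,interpolation=2))
E
```

```text
28.575 [ 475.9 -114.1  158.5] yaw -8.33 tilt xy [0.0447 0.0959] zz 0.0305 F [-0.2 -0.4  0.5] M [-0.14  0.04  0.02] w 84.73
[378 259  14  16 182]
cap [515.24544751 138.26068831] [-0.24  0.03  0.23 -0.03] in mat -14.557484337685958 11.033312259485802
```

View pics/s13c.png

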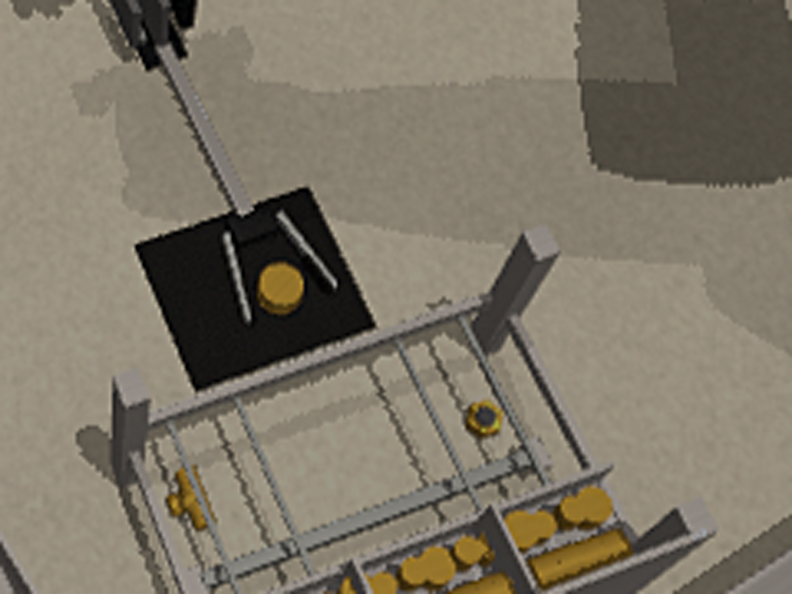

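View pics/side9c.png

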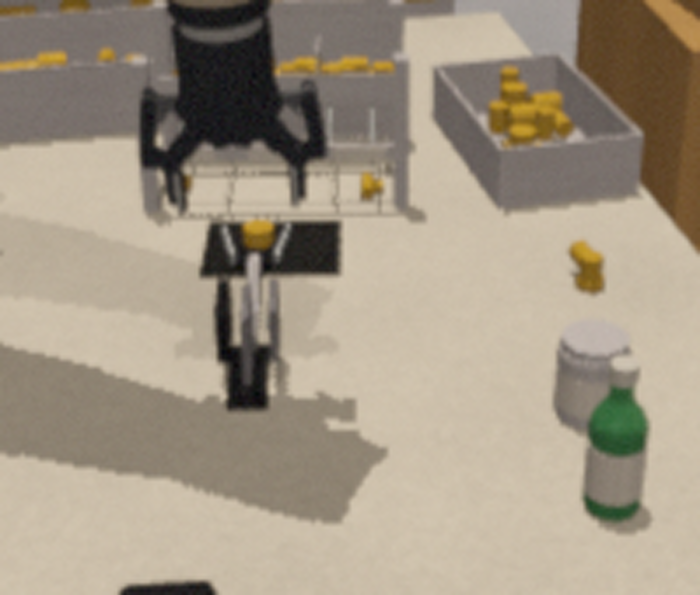

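View pics/w16.png

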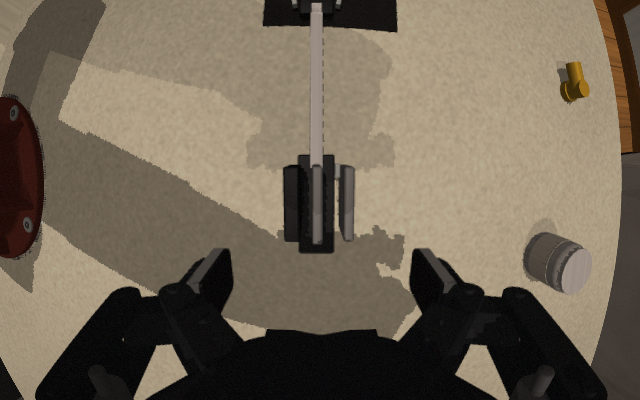

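```bash
python3 -m inch '[[[0,0,0],0,1],[[0,0,0],0,1]]'; python3 -c "
from plant import env
print(env.close_job())"
```

```text
time: 28.98
ee_pos: [474.6, -113.0, 155.4]
eef_rot: [-0.428, 0.551, -0.517, 0.496]
wrist_force: [0.2, 0.3, 0.5]
width: 1.004
the job is handed in; nothing more can be done
None
```

The cap is standing on the mat, the jaws are open off it, and the reacher stands on its foot outside the gap. I handed the job in at about 29 s of the 72 s allowed. No verdict is reported, so the result rests on my own checks.

**What I did:** I took the reacher by its grip and slid it along the table, lined up with the rack, until the jaws straddled the cap. I squeezed with the grip force set to 20 N and then 24 N. By the trigger figures that is roughly 9 to 11 N at each jaw; the jaw force cannot be measured directly. I then drew the cap out onto the mat, eased the jaws open, let go and lifted clear.

**Last checks:**
- **Cap:** it measured about 15 mm along the rack's x and 11 mm along its y from the mat centre, within the 55 and 45 mm limits. It was upright, and it did not move when the jaws opened or when I withdrew. In the picture there is a gap on both sides of it.
- **Reacher:** it stands on its foot, with the bite about 74 mm in front of the mouth. The gripper is clear and about 120 mm above where it let go.
- **Other things:** the nut, tee, elbow, can and bottle look unmoved in the last pictures. I did not re-measure the wrench or tape measure, but the arm did not work near them.

**What did not go as planned:** while drawing the cap out under load, the tool slowly tilted to about 0.1 rad. The reacher's shaft stayed level in every depth check during the pull, so the cap and reacher were not affected.

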